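# Pack the barista's tool case in layers

## Task

Pack the barista's tool case: lay the screwdriver and the coffee scoop flat in their own nests on the floor of the case, and only then put the grinder brush across on top of them, the end of its handle tucked under the hold-down bar and its neck pressed fully home in the spring clip. Let go of everything, and leave the scale, the cups and the tamper where they stand.

Things in the scene. Friction and masses are not known exactly. Their poses are not given: they have to be found in the camera images.
- case: Open black tool case, 184 (x) x 250 (y) x 42 mm, walls 6 mm, fixed. Origin: centre of its underside; x to the hinge side, away from the robot; y along it; z up. Inner floor at z = 6. The lid lies open on the counter beyond the hinges (x 98 to 282, 30 high); carry handle to x = -115. Plain plywood nest blocks inside leave each part about 2 mm play, and free floor beside its middle for fingers.
- nest_driver (a point): Where the screwdriver's origin lies when home, 20 mm above the case's underside. Home, it lies level, its x along the case's x, blade to the case's -x, the handle between an end block at +x (20 mm high over the floor) and two 22 mm blocks flanking the shaft.
- nest_scoop (a point): Where the scoop's origin lies when home, on the case floor. Home, its x is along the case's x: bowl to -x in a cradle of blocks 16 mm high, handle end to +x between two blocks 12 mm high.
- nest_brush (a point): Where the brush's origin lies when home, 36 mm above the case's underside, just over the handles of screwdriver (2 mm under it) and scoop (4 mm). Home, the brush is level, its x along the case's +y: tail at the bar, bristles at the other end. It then rests on two plywood rests, tops at z = 36 in the case (see tail_rest, head_rest).
- tail_rest (a point): Middle of the top of the tail rest, at case y = -74; the rest is 12 mm long in y, 20 mm wide. Outside it, under the bar, there is no floor for 30 mm down, so a brush tilted tail down can dip its tail under the bar, pivoting on the rest's outer edge, y = -80.
- head_rest (a point): Middle of the top of the head rest, at case y = 80, 16 mm long in y: the ferrule lies on it when home.
- bar_mid (a point): Middle of the hold-down bar, a 7 mm steel rod along the case's x at y = -95, on posts 27 mm apart inside. Its underside is 54.5 mm over the case's underside, 2.5 mm above a home brush. The case's end wall is at y = -118, 8 mm behind a home tail (it may touch). A level brush cannot slide under: the clip is in the way; it goes in tilted, tail 10 to 20 degrees down.
- clip_mid (a point): Middle of the spring clip, case y = 57, z = 50. Its two noses, 8 mm round, 12 mm long in y, 10 mm apart, give way sideways (case x) up to 6 mm, 2.2 N per mm. A brush neck laid on them stands 14 mm above home (brush tilted 6 degrees) and takes a push of roughly 8 to 12 N to snap past, down onto the head rest. Nose tops stand 2 mm above a home neck: push on the ferrule beside it.
- driver: Stubby screwdriver, 130 mm, about 85 g: black hexagonal handle 28 mm across flats, 80 mm long (x -40 to 40), then a 7 mm steel shaft to the blade at x = -90. Origin: on its axis at the middle of the handle, 14 mm above what it lies on. x runs along the axis, away from the blade.
- driver_tip (a point): The end of the screwdriver's blade.
- scoop: Steel coffee scoop, 141 mm, about 70 g: bowl 42 mm across, 26 mm high, centred at x = -50; flat handle 12 mm wide, 6 mm thick, its top at z = 26 from the bowl to x = 47, then bent down to its end at x = 70, level with the bowl's underside. Origin: on the plane it stands on, mid-length. x along the handle away from the bowl, z up.
- scoop_tip (a point): The end of the scoop's handle.
- brush: Grinder brush, 222 mm, about 75 g, flat underside: wooden handle 22 mm wide, 16 mm thick from the tail (x = -110; last 20 mm 16 mm wide) to x = 44, round neck 16 mm thick to x = 70, steel ferrule 34 mm wide, 16 mm thick to x = 90, black bristles to x = 112. Origin: on its underside at mid-length, near its balance point. x points to the bristles, z up.
- brush_tail (a point): Underside of the brush at the tail end of the handle.
- brush_head (a point): Middle of the ferrule's top face, 80 mm from the brush's origin: the place to push.
- scale: White kitchen scale with black ribbed top, 130 x 110 x 28 mm, origin under its centre. Bystander.
- cup_a: Steel dosing cup, 60 mm across, 70 mm high, origin under its centre. Bystander.
- cup_b: Second steel dosing cup, the same size. Bystander.
- tamper: Steel coffee tamper standing on its 58 mm base, 88 mm high, origin under its centre. Bystander.
Things that resemble listed ones, but are neither listed nor needed, are in the scene too. Leave any turquoise look-alike of the driver alone. Leave any yellow look-alike of the scoop alone.

How it is judged:
By the outcome, as a careful person would: the job done as asked, in the order asked, and still so for the second after the job is handed in, with the robot touching nothing.
It also fails if it takes over 72 s, if anything falls off the work surface, if the arm or the gripper's body presses on something with over 40 N, if the wrist force passes 120 N, or if a joint passes its speed limit or range.

## Robot

A 7-joint arm with a two-finger parallel gripper is mounted at the origin on the work surface. World frame = base frame: x ahead of the robot, y to its left, z up, the work surface at z = 0. Lengths are in m, angles in rad, forces in N, time in s.
With the tool pointing down it reaches from about 0.4 to 0.85 m from the base axis. Payload 4.5 kg.
Tool frame: the origin (TCP) lies midway between the tips of the shut fingers; the grasp point (between the pads) lies 19 mm behind it (r.hold_point_z is the distance from the TCP to the grasp point, in m); z points along the fingers, y is the direction in which the jaws open and shut (so a half turn about z gives the same grasp; the last joint's range is limited). The gripper opens to 88 mm and grips with 3 to 60 N. Pads are 18 mm wide; open, the fingers measure 123 mm over their backs; the gripper's body (75 mm by 187 mm) begins 45 mm behind the grasp point.
Start: joints at [-1.279, 0.689, -0.195, 1.565, 0.157, 0.902, -0.215], TCP at [0.159, 0.604, 0.239] pointing down, gripper open.
Joint ranges: [-3.01, 3.01], [-0.46, 2.08], [-1.47, 1.51], [0.13, 2.56], [-1, 4.14], [0.04, 2.09], [-2.66, 2.66]. Speed limits (rad/s): [2.57, 2.57, 3.14, 3.14, 3.14, 3.14, 3.14].

## Interface

Orientations are given as a unit quaternion [x, y, z, w].
In Python, from plant import r gives the robot as it stands. The module is installed in compiled form; this text tells all that it offers.
- The arm moves only by the tool move_arm, never from a script. Its arguments are lists of equal length, an entry for each row: "turn": the turn, a rotation vector about the tool's x, y, z in units of 2 pi rad (1.0 is 2 pi rad), a list of three; "dp": the shift along the tool's x, y, z in units of 2.5 cm (1.0 is 2.5 cm), a list of three; "jaw": the closure, from -1 (fully open) to 1 (shut), so that 0 is half open. In form: {"turn": [[wx, wy, wz], ...], "dp": [[x, y, z], ...], "jaw": [jaw, ...]}. A call has 1 to 10 rows; each row shifts and turns the commanded pose from where the row before left it, along the tool's axes as they then stand; what a row does not reach is not made up. A row lasts 1/12 s, in which the tool goes at most 41.7 mm and 7.16 degrees, less where a joint would pass 70% of its speed; a pose out of reach is approached as far as the arm can. A call with a number of a shift or a turn outside -1 to 1 is refused whole. A call with a gripper value outside its range is refused whole. The fingers move at their own pace and stop on an object; "newtons" is the grip in N (left out, the last holds). Time passes only in rows, so rows that do not move let the fingers close. It gives the time, the measured TCP pose, the force and the opening at its end, in the units of the state.
- r.get_state(): the state, without advancing time (a new reading comes with each control period).
- r.snapshot(name): name is "side" or "top"; returns a dict with "frame" (384x512x3 uint8, blue, green, red), "mtx" (3x3 intrinsics, pixels), "k1" (the pictures are not rectified: a ray, as slopes to the right and down, at radius r is drawn at 1 + k1 r^2 times it, then the intrinsics apply), "origin" and "orientation" of the camera in the world. Camera axes: x right, y up, looking along -z (the intrinsics and any distortion apply to the point x, -y, -z); pixel columns grow to the right and rows downward; lengths in m; the calibration is good to about 2 mm. A picture is of the moment at which its call begins. There is no depth.
- r.finish_job(): hands the job in, once; it reports no verdict.
The state is a dict: "clock": time; "q": joint angles; "qd": joint speeds; "joint_torque": joint torques, N m; "tool_pos": TCP position; "eef_rot": TCP orientation; "contact_force": force on the tool from outside, world axes, zero at the start; "moment": the same for the moment, N m; "opening": opening from 0.0 (shut) to 1.0 (fully open).
Only numpy, scipy, OpenCV 4.12 (cv2) and the standard library are available. Lean on these libraries where they do the work, as an engineer would, in place of code of your own. Each camera call takes 0.05 s, during which the arm holds its last target.

## Working session

There is one attempt and no reset: what is moved stays moved. The work goes in short steps, Python scripts to look and compute and a tool call to move; the robot and the scene stay as the last step left them, time stands still between calls to the robot, and variables do not carry over. Pictures are saved under pics/ and viewed, and the job is handed in when it is done.

Besides the shell and the picture viewer there is one more tool, called after ">>>" as name(argument=value, ...), one argument or row to a line, values as JSON. move_arm: Moves the arm, as the interface text tells. Shifts and turns lie within -1 to 1; 1 stands for 2.5 cm of shift or 2 pi rad of turn. Its arguments: {"type":"object","properties":{"turn":{"type":"array","items":{"type":"array","items":{"type":"number","minimum":-1,"maximum":1}}},"dp":{"type":"array","items":{"type":"array","items":{"type":"number","minimum":-1,"maximum":1}}},"jaw":{"type":"array","items":{"type":"number"}},"newtons":{"type":"number"}},"required":["turn","dp","jaw"]}

```bash
mkdir -p pics; python3 - <<'E'
from plant import r
import cv2
s=r.get_state();print(s, r.hold_point_z)
for n in("top","side"):
    d=r.snapshot(n);cv2.imwrite(f"pics/{n}0.png",d["frame"]);print(n,d["mtx"],d["k1"],d["origin"],d["orientation"])
E
```

```text
{'clock': 0.0, 'q': array([-1.27917225,  0.68999533, -0.19450517,  1.56628745,  0.15729988,
        0.90253603, -0.21512861]), 'qd': array([ 1.63794322e-03,  1.11143736e-03,  9.35545333e-04, -1.53463461e-03,
        2.46937866e-04, -5.94289635e-05, -1.09106865e-03]), 'joint_torque': array([-1.44885376e-03, -5.27556145e+01, -1.26755700e+00, -1.53431082e+01,
       -5.27177425e-02,  6.81307109e-03,  1.80449906e-04]), 'tool_pos': array([0.15925722, 0.60373096, 0.23791782]), 'eef_rot': array([ 1.28534426e-01,  9.91704623e-01, -9.16283239e-04, -4.79336346e-05]), 'contact_force': array([ 0.16047426, -0.1965436 , -0.20164556]), 'moment': array([-0.00776683, -0.00091575, -0.05447634]), 'opening': 1.0030376553658706} 0.0187
top [[445.08764737   0.         258.29641955]
 [  0.         445.08764737 196.41141125]
 [  0.           0.           1.        ]] 0.03415821747250185 [0.28650997 0.04319092 1.47719312] [-0.05852686  0.0593741   0.71157933 -0.69764187]
side [[446.87743744   0.         254.90773846]
 [  0.         446.87743744 198.03197633]
 [  0.           0.           1.        ]] -0.16990899880445978 [0.2039539  1.23511557 1.15099081] [-0.05406148  0.40848978  0.90217586 -0.12764083]
```

View pics/top0.png

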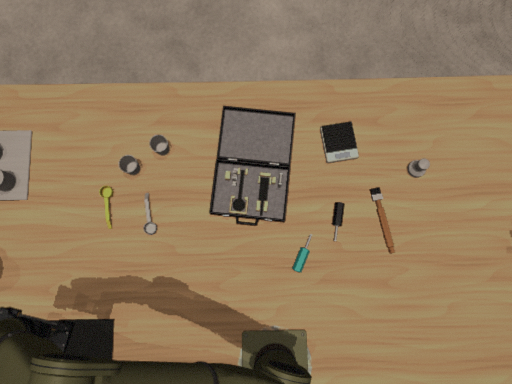

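View pics/side0.png

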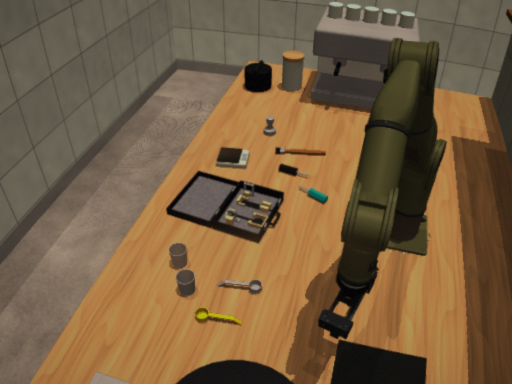

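```bash
cat > h.py <<'E'
import numpy as np,cv2
from scipy.spatial.transform import Rotation as R
from plant import r
def cam(d):
    return dict(K=np.array(d["mtx"]),k=d["k1"],o=np.array(d["origin"]),R=R.from_quat(d["orientation"]))
def proj(c,P):
    p=c["R"].inv().apply(np.atleast_2d(P)-c["o"]); x=p[:,0]/-p[:,2]; y=-p[:,1]/-p[:,2]
    f=1+c["k"]*(x*x+y*y); return np.c_[x*f*c["K"][0,0]+c["K"][0,2],y*f*c["K"][1,1]+c["K"][1,2]]
def back(c,uv,z):
    uv=np.atleast_2d(np.array(uv,float)); s=cv2.undistortPoints(uv.reshape(-1,1,2),c["K"],np.array([c["k"],0,0,0,0])).reshape(-1,2)
    d=c["R"].apply(np.c_[s[:,0],-s[:,1],-np.ones(len(s))]); t=(z-c["o"][2])/d[:,2]; return c["o"]+d*t[:,None]
def snap(n,name=None):
    d=r.snapshot(n); 
    if name: cv2.imwrite(f"pics/{name}.png",d["frame"])
    return d["frame"],cam(d)
def crop(im,x0,y0,x1,y1,s,name):
    cv2.imwrite(f"pics/{name}.png",cv2.resize(im[y0:y1,x0:x1],None,fx=s,fy=s,interpolation=cv2.INTER_CUBIC))
E
python3 - <<'E'
from h import *
import pickle
im,c=snap("top");ims,cs=snap("side")
pickle.dump((im,c,ims,cs),open("s0.pkl","wb"))
crop(im,200,100,300,230,6/1.3,"case_t") ;crop(im,280,170,410,280,6,"drv_t");crop(im,90,120,190,250,4.6,"sc_t")
crop(ims,160,165,290,245,6,"case_s");crop(ims,260,130,340,210,6,"drv_s");crop(ims,160,230,280,330,6,"sc_s")
E
```

```text
(no output)
```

View pics/case_t.png

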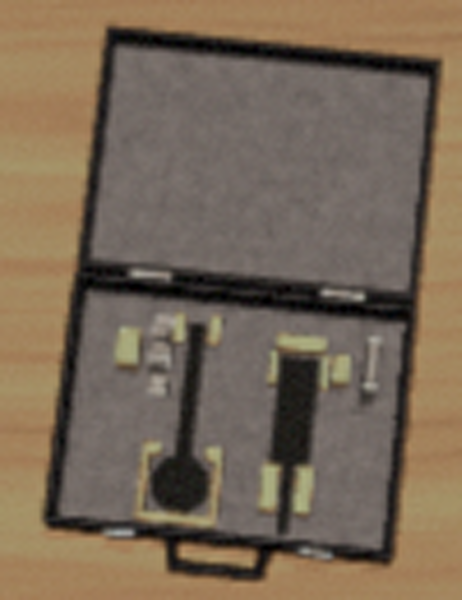

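View pics/drv_t.png

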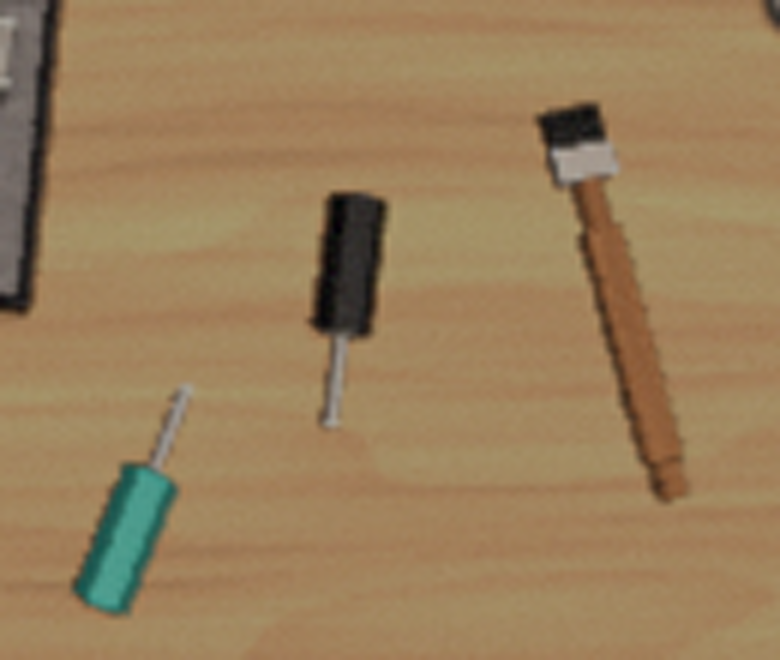

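View pics/sc_t.png

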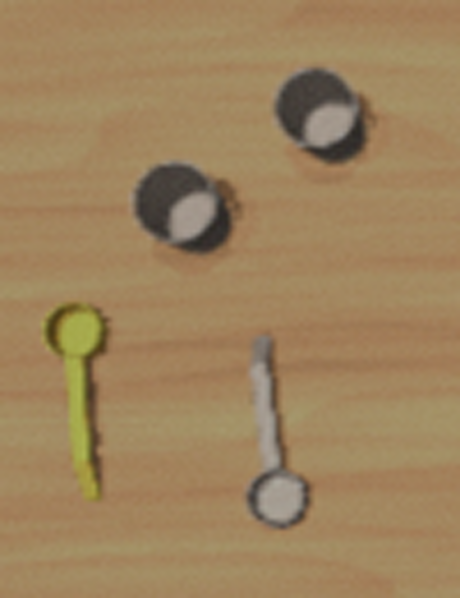

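View pics/case_s.png

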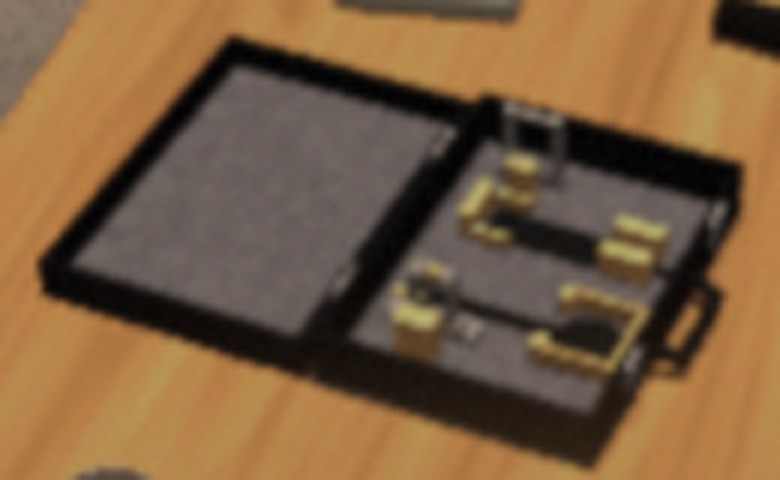

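View pics/drv_s.png

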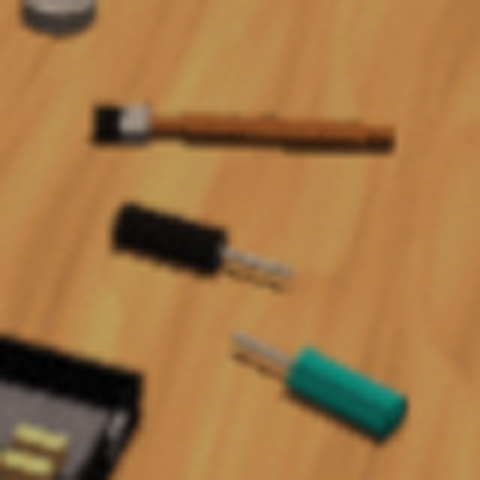

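View pics/sc_s.png

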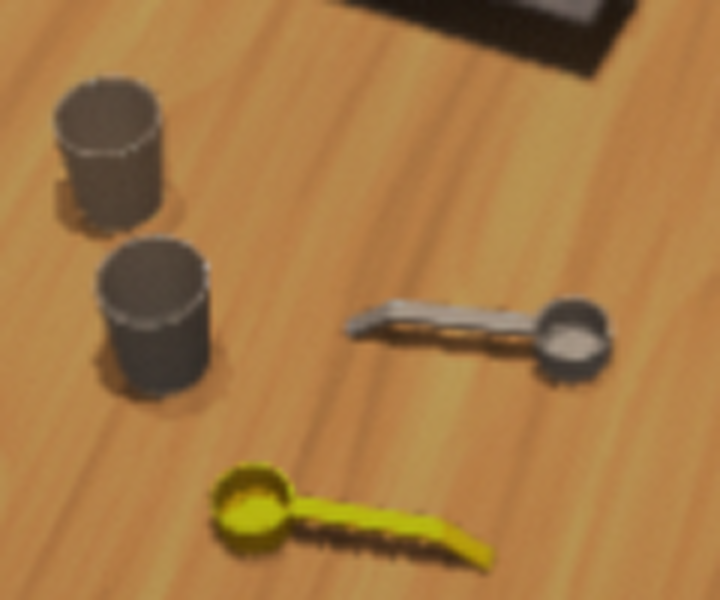

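```bash
cat > fit.py <<'E'
from h import *
from scipy.optimize import minimize
S=6
def box(x0,x1,y0,y1,z0,z1):
    return np.array([[x,y,z] for x in(x0,x1) for y in(y0,y1) for z in(z0,z1)],float)/1000
def cyl(cx,cy,rad,z0,z1,rad2=None):
    a=np.linspace(0,2*np.pi,24,endpoint=False);rad2=rad2 or rad
    return np.r_[np.c_[cx+rad2*np.cos(a),cy+rad2*np.sin(a),0*a+z0],np.c_[cx+rad*np.cos(a),cy+rad*np.sin(a),0*a+z1]]/1000
def xcyl(x0,x1,rad,z,n=24,ph=0):
    a=np.linspace(0,2*np.pi,n,endpoint=False)+ph
    return np.r_[np.c_[0*a+x0,rad*np.cos(a),z+rad*np.sin(a)],np.c_[0*a+x1,rad*np.cos(a),z+rad*np.sin(a)]]/1000
CASE=[box(-92,92,-125,125,0,42),box(98,282,-125,125,0,30),box(90,100,-125,125,0,30)]
DRV=[xcyl(-40,40,14/np.cos(np.pi/6),0,6,0),xcyl(-90,-40,3.5,0)]
DRVH=[DRV[0]]
SCOOP=[cyl(-50,0,21,0,26),box(-30,47,-6,6,20,26),np.r_[box(46,48,-6,6,20,26),box(66,70,-6,6,0,5)]]
BRUSH=[box(-110,-90,-8,8,0,16),box(-90,44,-11,11,0,16),xcyl(44,70,8,8),box(70,90,-17,17,0,16),box(90,112,-16,16,1,15)]
def render(c,parts,pose,roi):
    x0,y0,x1,y1=roi; m=np.zeros(((y1-y0)*S,(x1-x0)*S),np.uint8)
    Rm=pose[1]
    for p in parts:
        uv=proj(c,Rm.apply(p)+pose[0]); uv=(uv+0.5-[x0,y0])*S-0.5
        h=cv2.convexHull(np.round(uv*16).astype(np.int32)); cv2.fillConvexPoly(m,h,255,shift=4)
    return m>0
def up(im,roi):
    x0,y0,x1,y1=roi; return cv2.resize(im[y0:y1,x0:x1],None,fx=S,fy=S,interpolation=cv2.INTER_CUBIC)
def fit(views,parts,p0,z=0.0,tilt=False):
    # views: list of (cam,roi,mask)
    def P(p): return (np.array([p[0],p[1],z]),R.from_euler("z",p[2]))
    def cost(q):
        p=[q[0]/100,q[1]/100,q[2]/10]
        t=0
        for c,roi,m in views:
            a=render(c,parts,P(p),roi); t+=1-(a&m).sum()/(a|m).sum()
        return t/len(views)
    q=np.array([p0[0]*100,p0[1]*100,p0[2]*10])
    for d in(0.6,0.2):
        sim=np.vstack([q]+[q+d*e for e in np.eye(3)])
        o=minimize(cost,q,method="Nelder-Mead",options=dict(initial_simplex=sim,xatol=1e-3,fatol=1e-5,maxiter=200)); q=o.x
    return np.array([q[0]/100,q[1]/100,q[2]/10]),o.fun
def overlay(im,c,parts,p,z,roi,name):
    a=up(im,roi).copy(); m=render(c,parts,(np.array([p[0],p[1],z]),R.from_euler("z",p[2])),roi).astype(np.uint8)
    cs,_=cv2.findContours(m,cv2.RETR_LIST,cv2.CHAIN_APPROX_NONE); cv2.drawContours(a,cs,-1,(255,0,255),1)
    s=min(1,780/a.shape[1],590/a.shape[0]); cv2.imwrite(f"pics/{name}.png",cv2.resize(a,None,fx=s,fy=s,interpolation=cv2.INTER_AREA))
E
python3 - <<'E'
from fit import *
import pickle
im,c,ims,cs=pickle.load(open("s0.pkl","rb"))
print(back(c,[(250,190),(338,215),(150,215),(382,220)],0.0).round(3).tolist())
print(back(cs,[(248,215),(293,172),(240,287),(300,152)],0.0).round(3).tolist())
for u,v in[(338,212),(340,225),(150,212),(150,228),(382,210),(384,235),(360,240),(340,236),(230,190),(250,170)]: print((u,v),im[v,u])
E
```

```text
[[0.558, 0.066, 0.0], [0.467, -0.226, 0.0], [0.48, 0.401, 0.0], [0.448, -0.371, 0.0]]
[[0.554, 0.074, 0.0], [0.448, -0.229, 0.0], [0.483, 0.402, 0.0], [0.449, -0.379, 0.0]]
(338, 212) [42 45 48]
(340, 225) [28 33 44]
(150, 212) [ 63  84 104]
(150, 228) [143 154 163]
(382, 210) [ 57  92 138]
(384, 235) [23 45 71]
(360, 240) [ 96 136 164]
(340, 236) [ 98 139 165]
(230, 190) [100 104 114]
(250, 170) [105 110 118]
```

```bash
cat >> fit.py <<'E'
def mask(im,roi,kind):
    a=up(im,roi).astype(float); a=np.clip(a,1,255);B,G,Rr=a[...,0],a[...,1],a[...,2]
    sat=(Rr-B)/Rr
    if kind=="gray": m=(sat<.30)|(Rr<70)
    if kind=="dark": m=(Rr<95)
    if kind=="steel": m=(sat<.30)
    if kind=="brush": m=(sat>.52)|(sat<.30)|(Rr<80)
    m=m.astype(np.uint8)
    n,l,st,_=cv2.connectedComponentsWithStats(m); k=1+np.argmax(st[1:,4]); m=(l==k).astype(np.uint8)
    cn,_=cv2.findContours(m,cv2.RETR_EXTERNAL,cv2.CHAIN_APPROX_NONE); cv2.drawContours(m,cn,-1,1,-1)
    return m>0
E
cat > run1.py <<'E'
from fit import *
import pickle,sys
im,c,ims,cs=pickle.load(open("s0.pkl","rb"))
jobs=dict(case=(CASE,0,"gray",(200,95,305,232),(160,165,295,245),(.54,.07,-.1)),
 driver=(DRV,.014,"dark",(320,190,355,250),(270,155,315,185),(.47,-.226,-.1)),
 scoop=(SCOOP,0,"steel",(135,185,170,245),(210,270,270,300),(.48,.401,3.1)),
 brush=(BRUSH,0,"brush",(360,180,402,260),(268,140,335,162),(.45,-.375,.2)))
for n,(parts,z,k,rt,rs,p0) in jobs.items():
    mt=mask(im,rt,k);ms=mask(ims,rs,k)
    for nm,v in(("top",[(c,rt,mt)]),("side",[(cs,rs,ms)]),("both",[(c,rt,mt),(cs,rs,ms)])):
        p,f=fit(v,parts,p0,z); print(n,nm,(p*[1000,1000,180/np.pi]).round(2),round(f,3))
        if nm!="both": overlay(*( (im,c) if nm=="top" else (ims,cs)),parts,p,z,rt if nm=="top" else rs,f"o_{n}_{nm}"); cv2.imwrite(f"pics/m_{n}_{nm}.png",(mt if nm=="top" else ms)*np.uint8(255))
E
python3 run1.py
```

```text
case top [551.55  67.44  -7.22] 0.042
case side [552.34  64.08  -7.03] 0.043
case both [551.69  65.52  -7.34] 0.043
driver top [ 470.14 -222.66  -10.05] 0.197
driver side [ 469.01 -221.19   -9.96] 0.2
driver both [ 470.17 -222.27   -9.9 ] 0.205
scoop top [481.02 403.72 188.39] 0.517
scoop side [485.56 401.85 187.78] 0.628
scoop both [484.29 404.1  188.83] 0.574
brush top [ 446.46 -371.39   11.69] 0.385
brush side [ 412.51 -333.11   14.07] 0.788
brush both [ 445.9  -371.3    11.65] 0.591
```

```bash
python3 - <<'E'
import cv2,numpy as np
for n in("top","side"):
    rows=[]
    for o in("case","driver","scoop","brush"):
        a=cv2.imread(f"pics/o_{o}_{n}.png");b=cv2.imread(f"pics/m_{o}_{n}.png");b=cv2.resize(b,(a.shape[1],a.shape[0]))
        t=np.hstack([a,b]); s=min(395/t.shape[1],290/t.shape[0]); t=cv2.resize(t,None,fx=s,fy=s,interpolation=cv2.INTER_AREA)
        p=np.zeros((295,400,3),np.uint8);p[:t.shape[0],:t.shape[1]]=t;rows.append(p)
    cv2.imwrite(f"pics/ov_{n}.png",np.vstack([np.hstack(rows[:2]),np.hstack(rows[2:])]))
E
```

```text
(no output)
```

View pics/ov_top.png

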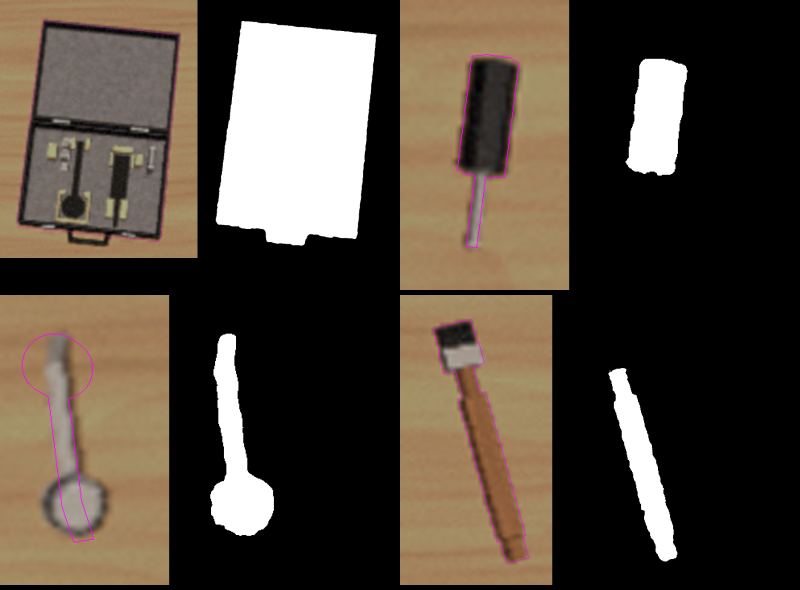

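View pics/ov_side.png

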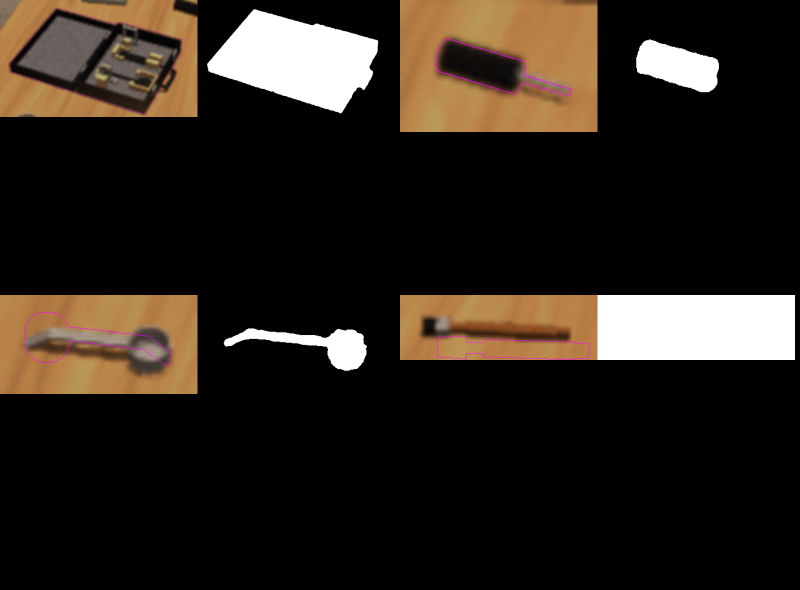

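```bash
python3 - <<'E'
import re
s=open("fit.py").read()
s=s.replace('box(90,100,-125,125,0,30)]','box(90,100,-125,125,0,30),box(-115,-90,-28,28,14,26)]')
s=s.replace('''m=(sat>.52)|(sat<.30)|(Rr<80)''','''m=(sat>.55)|(sat<.30)|(Rr<80)''')
s=s.replace('''    m=m.astype(np.uint8)
''','''    if kind=="brushs": m=(G<95)&(sat>.4)|(sat<.42)
    m=m.astype(np.uint8)
    if "brush" in kind: m=cv2.morphologyEx(cv2.morphologyEx(m,2,np.ones((5,5))),3,np.ones((9,9)))
''')
open("fit.py","w").write(s)
t=open("run1.py").read()
t=t.replace('(.48,.401,3.1)','(.48,.401,.12)').replace('driver=(DRV,','driver=(DRVH,').replace('ms=mask(ims,rs,k)','ms=mask(ims,rs,k if k!="brush" else "brushs")')
t+='''
for n in("top","side"):
    rows=[]
    for o in("case","driver","scoop","brush"):
        a=cv2.imread(f"pics/o_{o}_{n}.png");b=cv2.imread(f"pics/m_{o}_{n}.png");b=cv2.resize(b,(a.shape[1],a.shape[0]))
        q=np.hstack([a,b]) if n=="top" else np.vstack([a,b]); s=min(395/q.shape[1],290/q.shape[0]); q=cv2.resize(q,None,fx=s,fy=s,interpolation=cv2.INTER_AREA)
        p=np.zeros((295,400,3),np.uint8);p[:q.shape[0],:q.shape[1]]=q;rows.append(p)
    cv2.imwrite(f"pics/ovb_{n}.png",np.vstack([np.hstack(rows[:2]),np.hstack(rows[2:])]))
'''
open("run1.py","w").write(t)
E
python3 run1.py
```

```text
case top [552.4   67.75  -7.38] 0.033
case side [554.55  65.63  -7.49] 0.035
case both [553.11  66.82  -7.65] 0.035
driver top [ 469.54 -222.55   -9.98] 0.088
driver side [ 469.01 -221.2    -9.96] 0.097
driver both [ 468.51 -222.01   -9.75] 0.101
scoop top [485.49 404.1    7.93] 0.108
scoop side [486.73 402.75   8.49] 0.324
scoop both [485.61 404.21   7.61] 0.218
brush top [ 446.43 -371.28   11.09] 0.205
brush side [ 446.62 -370.06   11.46] 0.12
brush both [ 446.47 -370.54   10.99] 0.166
```

View pics/ovb_top.png

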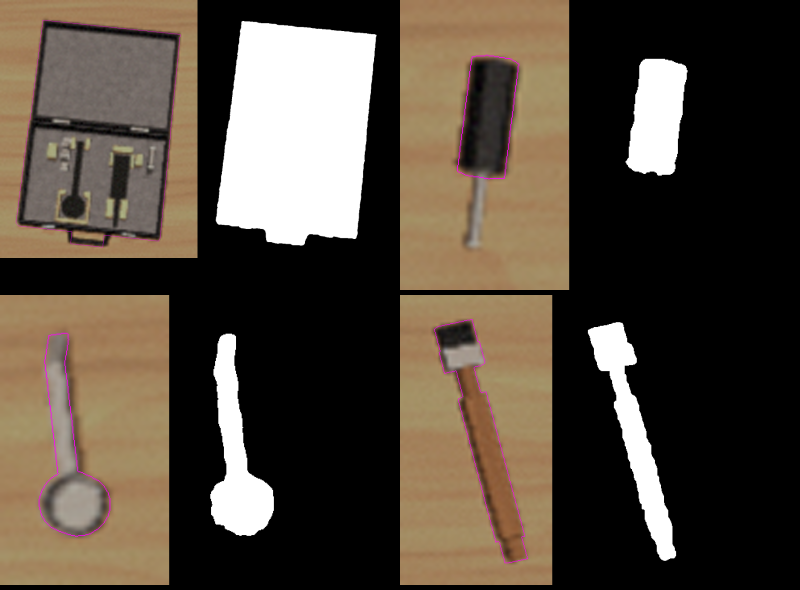

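View pics/ovb_side.png

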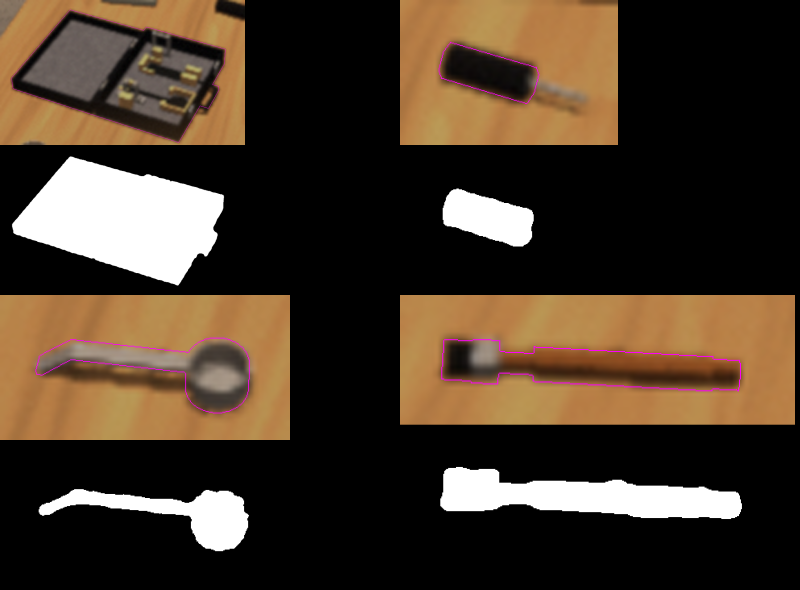

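```bash
cat > rect.py <<'E'
from fit import *
CP=np.array([.5531,.0667,0]);CR=R.from_euler("z",-7.45,degrees=True)
def rect(im,c,z,x0=-100,x1=100,y0=-130,y1=130,s=3,cp=CP,cr=CR):
    # rows: x decreasing down ; cols: y decreasing to the right
    xs=np.arange(x1*s,x0*s,-1)/s; ys=np.arange(y1*s,y0*s,-1)/s
    X,Y=np.meshgrid(xs,ys,indexing="ij"); P=np.c_[X.ravel(),Y.ravel(),0*X.ravel()+z]/1000
    uv=proj(c,cr.apply(P)+cp).astype(np.float32).reshape(X.shape+(2,))
    o=cv2.remap(im,uv[...,0],uv[...,1],cv2.INTER_CUBIC)
    for g in range(-100,101,20):
        i=int((x1-g)*s)
        if 0<=i<o.shape[0]: o[i,::4]=(255,255,0) if g else (0,0,255)
    for g in range(-120,121,20):
        j=int((y1-g)*s)
        if 0<=j<o.shape[1]: o[::4,j]=(255,255,0) if g else (0,0,255)
    return o
E
python3 - <<'E'
from rect import *
import pickle
im,c,ims,cs=pickle.load(open("s0.pkl","rb"))
cv2.imwrite("pics/r_t6.png",rect(im,c,6));cv2.imwrite("pics/r_s6.png",rect(ims,cs,6))
cv2.imwrite("pics/r_t36.png",rect(im,c,36));cv2.imwrite("pics/r_s36.png",rect(ims,cs,36))
E
```

```text
(no output)
```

View pics/r_t6.png

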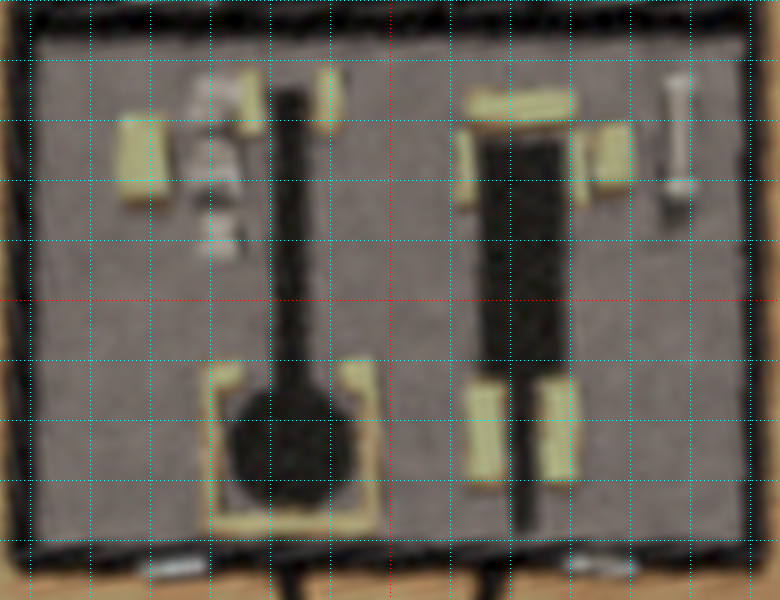

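View pics/r_s6.png

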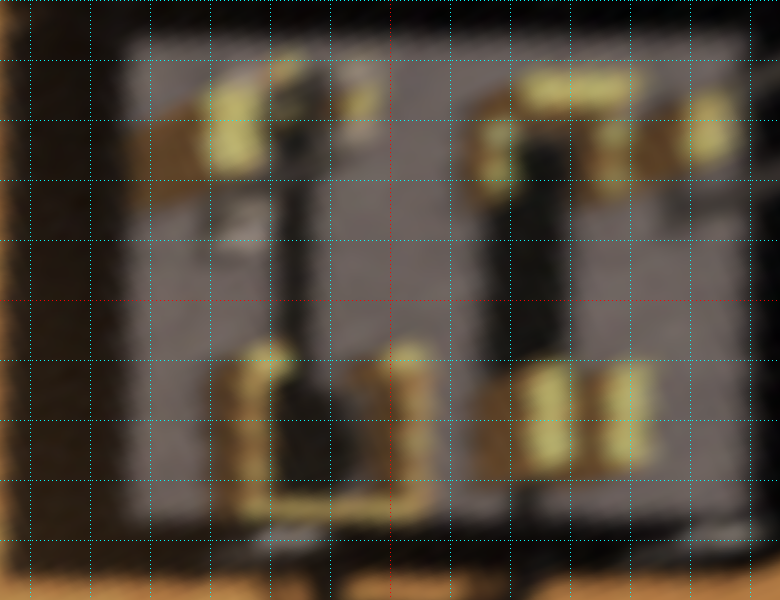

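View pics/r_t36.png

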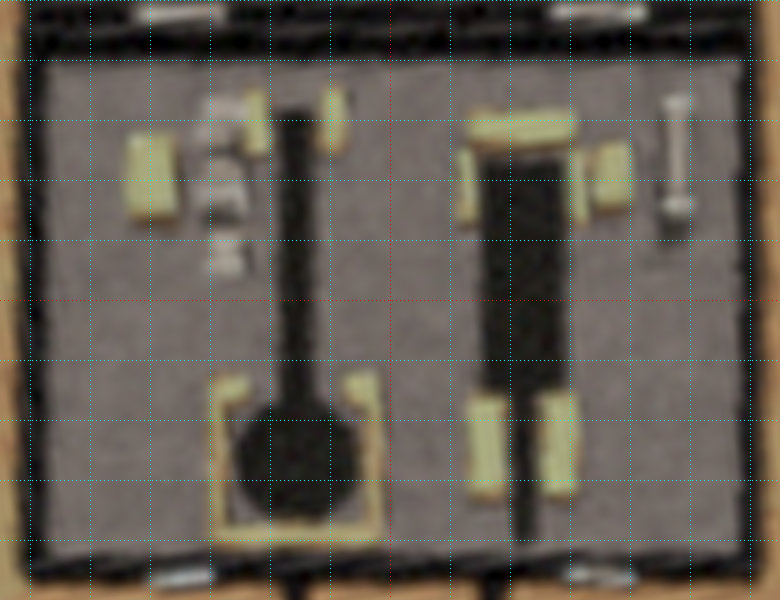

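View pics/r_s36.png

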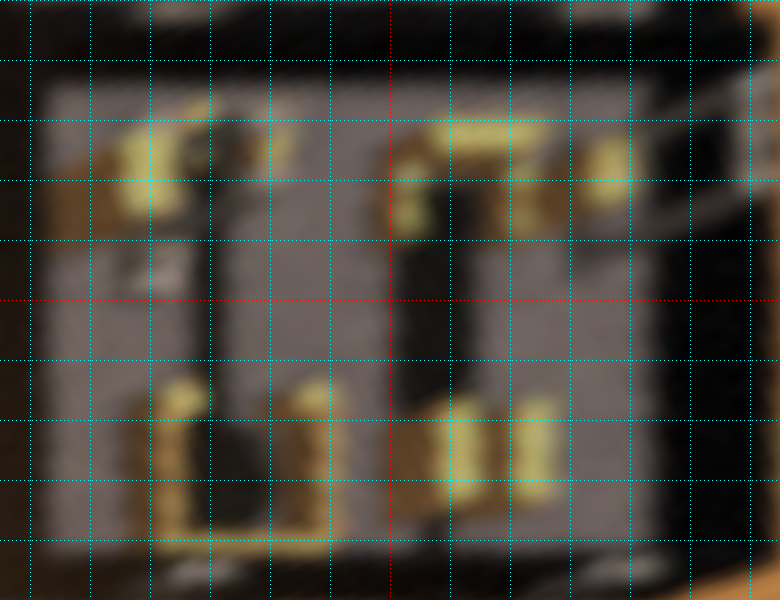

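```bash
python3 - <<'E'
from rect import *
import pickle
im,c,ims,cs=pickle.load(open("s0.pkl","rb"))
def raw(im,c,z):
    s=3;xs=np.arange(300,-300,-1)/s; ys=np.arange(390,-390,-1)/s
    X,Y=np.meshgrid(xs,ys,indexing="ij"); P=np.c_[X.ravel(),Y.ravel(),0*X.ravel()+z]/1000
    uv=proj(c,CR.apply(P)+CP).astype(np.float32).reshape(X.shape+(2,))
    return cv2.remap(im,uv[...,0],uv[...,1],cv2.INTER_CUBIC).astype(float),xs,ys
def edges(prof,ax,lo,hi):
    # half-level crossings
    m=(prof.min()+np.percentile(prof,90))/2; k=np.where(prof<m)[0]; return ax[k[0]].round(1),ax[k[-1]].round(1)
a,xs,ys=raw(im,c,6);g=a[...,2]
def sub(x0,x1,y0,y1): 
    i=(xs>x0)&(xs<x1);j=(ys>y0)&(ys<y1);return g[np.ix_(i,j)],xs[i],ys[j]
for nm,b in dict(drvhandle_y=(-15,25,-68,-20),scooph_y=(-15,40,15,55)).items():
    q,x,y=sub(*b);e=edges(q.mean(0),y,0,0);print(nm,e,np.mean(e))
q,x,y=sub(-66,-40,12.5-8,54+8);e=edges(q.mean(0),y,0,0);print("bowl y",e,np.mean(e))
for nm,b in dict(drv_x=(-70,57,-50,-38),shaft=(-83,-60,-45,-43),scoop_x=(-73,80,32,35)).items():
    q,x,y=sub(*b);p=q.mean(1);e=edges(p,x,0,0);print(nm,e)
    if nm!="drv_x":print(np.c_[x,p][::3].round(0).astype(int).tolist()[:12])
b,xs,ys=raw(im,c,58)
cv2.imwrite("pics/r_t58.png",b[40:260]);b,_,_=raw(ims,cs,58);cv2.imwrite("pics/r_s58.png",b[:300])
E
```

```text
drvhandle_y (np.float64(-29.7), np.float64(-58.0)) -43.85
scooph_y (np.float64(39.0), np.float64(27.7)) 33.35
bowl y (np.float64(54.3), np.float64(12.3)) 33.3
drv_x (np.float64(50.7), np.float64(-26.3))
shaft (np.float64(-60.3), np.float64(-82.7))
[[-60, 30], [-61, 32], [-62, 33], [-63, 34], [-64, 34], [-65, 34], [-66, 34], [-67, 33], [-68, 32], [-69, 32], [-70, 32], [-71, 32]]
scoop_x (np.float64(68.3), np.float64(-66.0))
[[80, 116], [79, 118], [78, 118], [77, 116], [76, 115], [75, 116], [74, 115], [73, 107], [72, 91], [71, 75], [70, 56], [69, 38]][ WARN:0@1.471] global loadsave.cpp:1063 imwrite_ Unsupported depth image for selected encoder is fallbacked to CV_8U.
```

View pics/r_t58.png

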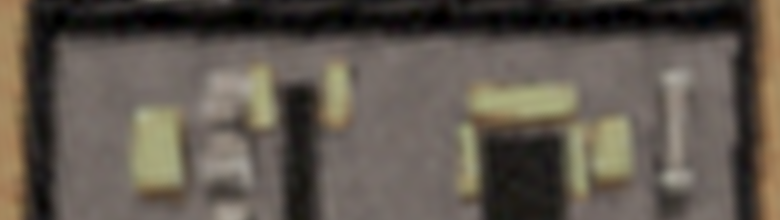

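View pics/r_s58.png

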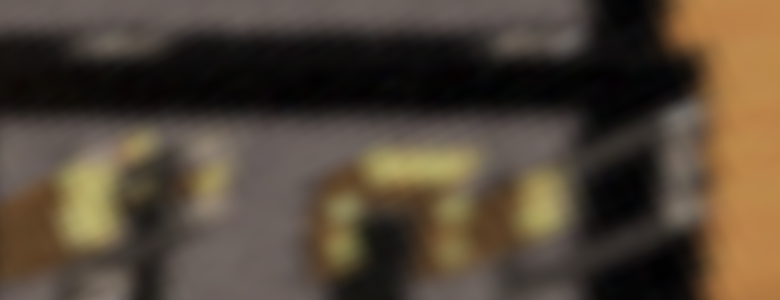

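```bash
cat > pl.py <<'E'
from h import *
def to(p,psi=None,rot=None):
    """delta from measured pose to target; turn first (tool frame), then shift in the turned frame"""
    s=r.get_state(); q=R.from_quat(s["eef_rot"]); t=np.array(p,float)/1000
    if rot is None:
        a=np.radians(psi); y=np.array([np.cos(a),np.sin(a),0]); z=np.array([0,0,-1.]); x=np.cross(y,z); rot=R.from_matrix(np.c_[x,y,z])
    w=(q.inv()*rot).as_rotvec()/(2*np.pi); d0=q.inv().apply(t-s["tool_pos"])/.025; d1=rot.inv().apply(t-s["tool_pos"])/.025
    print("clock %.2f"%s["clock"],"tcp",(s["tool_pos"]*1000).round(1),"psi %.2f"%np.degrees(np.arctan2(*q.apply([0,1,0])[[1,0]])),"F",s["contact_force"].round(1),"open %.3f"%s["opening"],"q",s["q"].round(2))
    print(" turn",w.round(4),"rows>=%.1f"%(np.linalg.norm(w)/.0198)," dp before turn",d0.round(2)," dp after turn",d1.round(2))
E
python3 -c "
from pl import *
to([478,402.4,150],98)"
```

```text
clock 0.20 tcp [159.2 604.  238.2] psi 75.24 F [-0.5 -0.   0.3] open 1.004 q [-1.28  0.69 -0.19  1.57  0.16  0.9  -0.22]
 turn [-0.0002 -0.     -0.0632] rows>=3.2  dp before turn [-14.38  -4.54   3.53]  dp after turn [-11.5   -9.76   3.53]
```

>>> move_arm(
  turn=[
    [0,0,-0.0158],
    [0,0,-0.0158],
    [0,0,-0.0158],
    [0,0,-0.0158],
    [0,0,0],
    [0,0,0],
    [0,0,0],
    [0,0,0],
    [0,0,0],
    [0,0,0],
  ],
  dp=[
    [0,0,0],
    [0,0,0],
    [0,0,0],
    [0,0,0],
    [-0.95,-0.81,0.29],
    [-0.95,-0.81,0.29],
    [-0.95,-0.81,0.29],
    [-0.95,-0.81,0.29],
    [-0.95,-0.81,0.29],
    [-0.95,-0.81,0.29],
  ],
  jaw=[-0.3,-0.3,-0.3,-0.3,-0.3,-0.3,-0.3,-0.3,-0.3,-0.3],
  newtons=25,
)

```text
clock: 1.03
tool_pos: [0.3185, 0.5028, 0.1948]
eef_rot: [-0.07, 0.998, -0.0, -0.0]
contact_force: [0.7, -0.4, -0.3]
opening: 0.654
```

>>> move_arm(
  turn=[
    [0,0,0],
    [0,0,0],
    [0,0,0],
    [0,0,0],
    [0,0,0],
    [0,0,0],
    [0,0,0],
  ],
  dp=[
    [-0.95,-0.81,0.29],
    [-0.95,-0.81,0.29],
    [-0.95,-0.81,0.29],
    [-0.95,-0.81,0.29],
    [-0.95,-0.81,0.29],
    [-0.95,-0.81,0.29],
    [0,0,0],
  ],
  jaw=[-0.3,-0.3,-0.3,-0.3,-0.3,-0.3,-0.3],
)

```text
clock: 1.62
tool_pos: [0.4824, 0.3958, 0.1497]
eef_rot: [-0.064, 0.998, -0.003, 0.001]
contact_force: [0.1, -1.7, 0.2]
opening: 0.649
```

```bash
python3 -c "
from pl import *
to([478,402.4,4],98)"
```

```text
clock 1.62 tcp [482.4 395.8 149.7] psi 97.37 F [ 0.1 -1.7  0.2] open 0.649 q [-0.59  0.81 -0.32  1.64  0.35  0.75  0.63]
 turn [-0.0011  0.0004 -0.0018] rows>=0.1  dp before turn [0.15 0.33 5.83]  dp after turn [0.14 0.29 5.83]
```

>>> move_arm(
  turn=[
    [0,0,0],
    [0,0,0],
    [0,0,0],
    [0,0,0],
    [0,0,0],
    [0,0,0],
    [0,0,0],
  ],
  dp=[
    [0,0,0.9],
    [0,0,0.9],
    [0,0,0.9],
    [0,0,0.7],
    [0,0,0],
    [0,0,0],
    [0,0,0],
  ],
  jaw=[-0.3,-0.3,-0.3,-0.3,-0.3,-0.3,-0.3],
)

```text
clock: 2.2
tool_pos: [0.4757, 0.404, 0.0677]
eef_rot: [-0.07, 0.998, 0.001, 0.001]
contact_force: [-0.2, -0.5, 0.1]
opening: 0.645
```

```bash
python3 -c "
from pl import *
to([478,402.4,4],98)
im,c=snap('top');ims,cs=snap('side')
crop(im,110,170,190,250,7,'g1t');crop(ims,180,220,300,310,6,'g1s')
s=r.get_state();print(proj(c,s['tool_pos']),proj(cs,s['tool_pos']))"
```

```text
clock 2.20 tcp [475.7 404.   67.7] psi 97.98 F [-0.2 -0.5  0.1] open 0.645 q [-0.63  0.92 -0.27  1.68  0.4   0.59  0.58]
 turn [ 0.0002  0.0002 -0.    ] rows>=0.0  dp before turn [-0.08 -0.08  2.55]  dp after turn [-0.08 -0.07  2.55]
[[143.930983   213.49684498]] [[241.6836192  274.50418919]]
```

View pics/g1t.png

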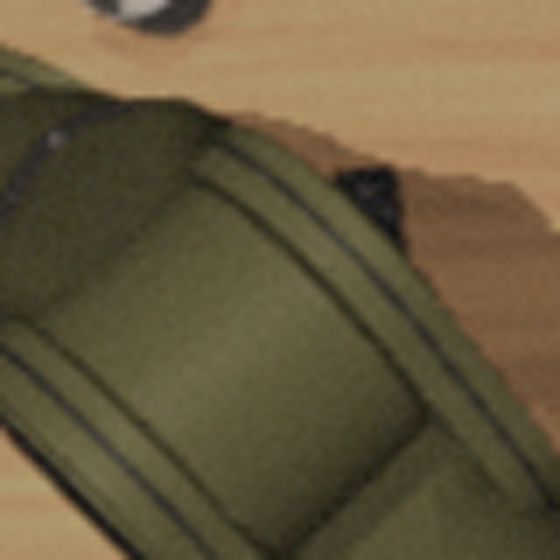

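View pics/g1s.png

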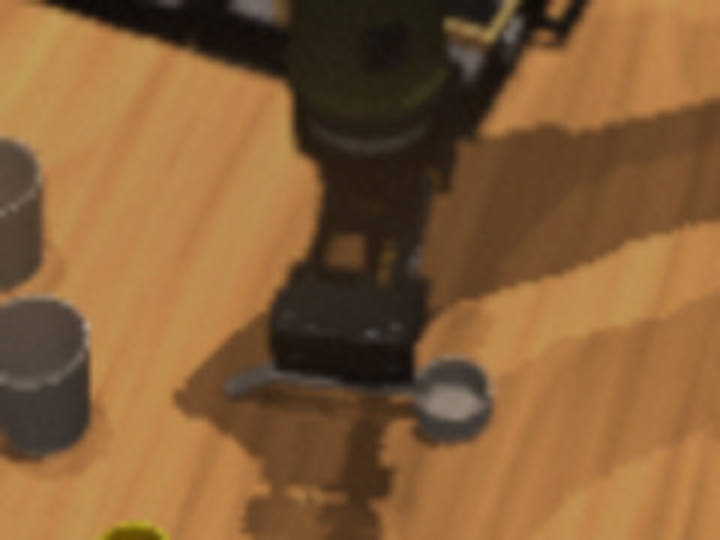

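>>> move_arm(
  turn=[
    [0,0,0],
    [0,0,0],
    [0,0,0],
    [0,0,0],
    [0,0,0],
    [0,0,0],
    [0,0,0],
    [0,0,0],
    [0,0,0],
  ],
  dp=[
    [-0.08,-0.07,0.65],
    [0,0,0.65],
    [0,0,0.65],
    [0,0,0.57],
    [0,0,0],
    [0,0,0],
    [0,0,0],
    [0,0,0],
    [0,0,0],
  ],
  jaw=[-0.3,-0.3,-0.3,-0.3,-0.3,-0.3,0.3,1,1],
)

```text
clock: 3.05
tool_pos: [0.4781, 0.4024, 0.0048]
eef_rot: [-0.07, 0.998, 0.001, 0.001]
contact_force: [0.4, -0.1, -0.8]
opening: 0.447
```

>>> move_arm(
  turn=[
    [0,0,0],
    [0,0,0],
    [0,0,0],
    [0,0,0],
  ],
  dp=[
    [0,0,0],
    [0,0,0],
    [0,0,0],
    [0,0,0],
  ],
  jaw=[1,1,1,1],
)

```text
clock: 3.38
tool_pos: [0.4777, 0.4021, 0.0039]
eef_rot: [-0.07, 0.998, 0.0, 0.0]
contact_force: [0.3, 0.5, -0.3]
opening: 0.144
```

```bash
python3 -c "
from pl import *
to([478,402.4,4],98)
im,c=snap('top');ims,cs=snap('side')
crop(ims,180,230,300,320,6,'g2s')"
```

```text
clock 3.38 tcp [477.7 402.1   3.9] psi 97.98 F [ 0.3  0.5 -0.3] open 0.144 q [-0.65  1.02 -0.23  1.69  0.43  0.48  0.55]
 turn [ 0.0001  0.0001 -0.    ] rows>=0.0  dp before turn [-0.01  0.01 -0.  ]  dp after turn [-0.01  0.01 -0.  ]
```

View pics/g2s.png

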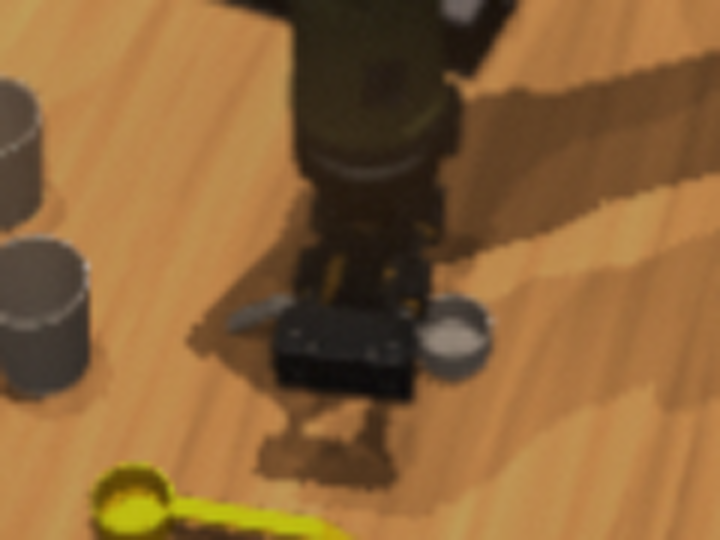

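```bash
cat >> pl.py <<'E'
CP=np.array([553.1,66.7,0]);CY=-7.45
def incase(p): return R.from_euler("z",CY,degrees=True).apply(p)+CP
E
python3 -c "
from pl import *
t=incase([.5-8.4,33.3,80]);print(t);to(t,82.55)"
```

```text
[549.58439815 100.74321582  80.        ]
clock 3.48 tcp [477.6 402.1   3.9] psi 97.99 F [0.  0.4 1.8] open 0.127 q [-0.65  1.02 -0.23  1.69  0.43  0.48  0.55]
 turn [0.0001 0.     0.0429] rows>=2.2  dp before turn [ -1.18 -12.34  -3.05]  dp after turn [ -4.42 -11.58  -3.05]
```

>>> move_arm(
  turn=[
    [0,0,0],
    [0,0,0],
    [0,0,0.0143],
    [0,0,0.0143],
    [0,0,0.0143],
    [0,0,0],
    [0,0,0],
    [0,0,0],
    [0,0,0],
    [0,0,0],
  ],
  dp=[
    [0,0,-0.6],
    [0,0,-0.9],
    [0,0,-0.9],
    [0,0,-0.9],
    [0,0,-0.7],
    [-0.34,-0.89,0],
    [-0.34,-0.89,0],
    [-0.34,-0.89,0],
    [-0.34,-0.89,0],
    [-0.34,-0.89,0],
  ],
  jaw=[1,1,1,1,1,1,1,1,1,1],
)

```text
clock: 4.32
tool_pos: [0.5053, 0.2849, 0.1048]
eef_rot: [0.065, 0.998, 0.0, 0.0]
contact_force: [0.3, 0.3, -1.0]
opening: 0.127
```

>>> move_arm(
  turn=[
    [0,0,0],
    [0,0,0],
    [0,0,0],
    [0,0,0],
    [0,0,0],
    [0,0,0],
    [0,0,0],
    [0,0,0],
    [0,0,0],
    [0,0,0],
  ],
  dp=[
    [-0.34,-0.89,0],
    [-0.34,-0.89,0],
    [-0.34,-0.89,0],
    [-0.34,-0.89,0],
    [-0.34,-0.89,0],
    [-0.34,-0.89,0],
    [-0.34,-0.89,0],
    [-0.34,-0.89,0],
    [0,0,0],
    [0,0,0],
  ],
  jaw=[1,1,1,1,1,1,1,1,1,1],
)

```text
clock: 5.15
tool_pos: [0.5499, 0.0987, 0.1044]
eef_rot: [0.067, 0.998, -0.0, 0.0]
contact_force: [-0.7, 0.6, -0.3]
opening: 0.123
```

```bash
python3 -c "
from pl import *
t=incase([.5-8.4,33.3,10]);print(t);to(t,82.55)
ims,cs=snap('side');im,c=snap('top')
crop(ims,180,160,300,260,6,'g3s');crop(im,200,140,300,240,5,'g3t')"
```

```text
[549.58439815 100.74321582  10.        ]
clock 5.15 tcp [549.9  98.7 104.4] psi 82.33 F [-0.7  0.6 -0.3] open 0.123 q [-0.1   0.81 -0.27  1.87  0.41  0.51  0.79]
 turn [-0.0001  0.0001 -0.0006] rows>=0.0  dp before turn [0.03 0.08 3.78]  dp after turn [0.02 0.08 3.78]
```

View pics/g3s.png

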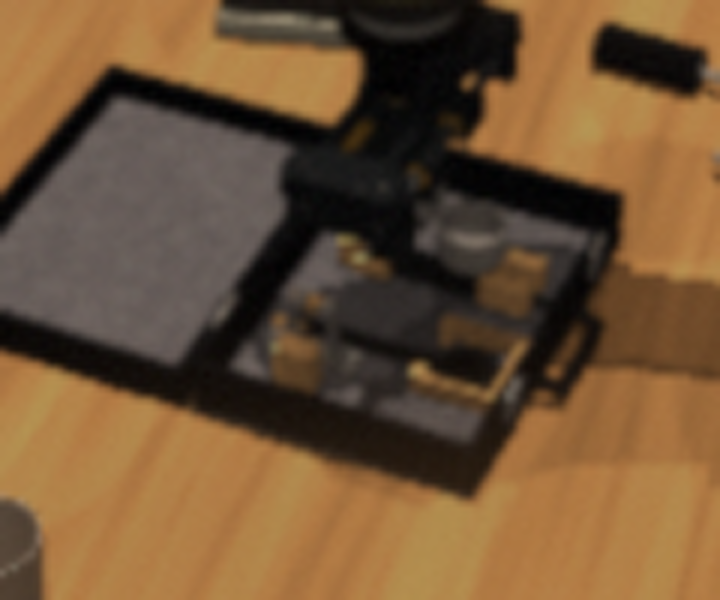

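View pics/g3t.png

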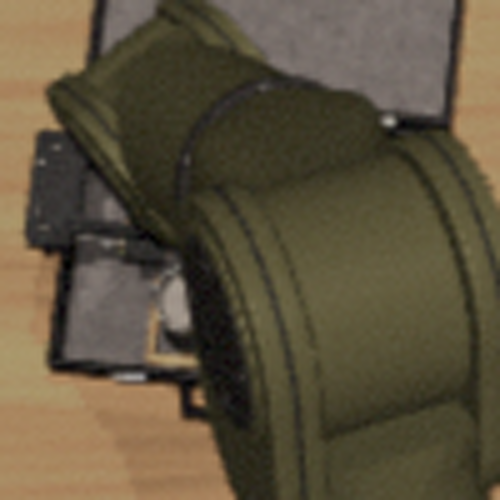

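```bash
cat > ov.py <<'E'
from fit import *
def ovl(im,c,parts,pos,rot,roi,name,col=(255,0,255)):
    a=up(im,roi).copy(); m=render(c,parts,(np.array(pos)/1000,rot),roi).astype(np.uint8)
    cs_,_=cv2.findContours(m,cv2.RETR_LIST,cv2.CHAIN_APPROX_NONE); cv2.drawContours(a,cs_,-1,col,1)
    s=min(780/a.shape[1],590/a.shape[0]); cv2.imwrite(f"pics/{name}.png",cv2.resize(a,None,fx=s,fy=s))
E
python3 -c "
from ov import *
ims,cs=snap('side');im,c=snap('top')
s=r.get_state();t=s['tool_pos']*1000;print(t)
rot=R.from_euler('z',-7.5,degrees=True)
p=t+rot.apply([8.4,0,-3.9])
ovl(ims,cs,SCOOP[:1],p,rot,(245,180,285,220),'g4s');ovl(im,c,SCOOP[:1],p,rot,(215,180,265,220),'g4t')"
```

```text
[549.26637988 102.5149875  104.10889244]
```

View pics/g4s.png

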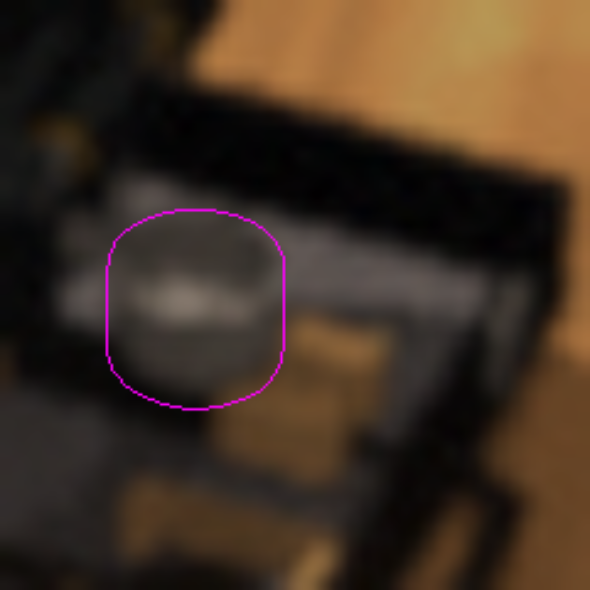

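View pics/g4t.png

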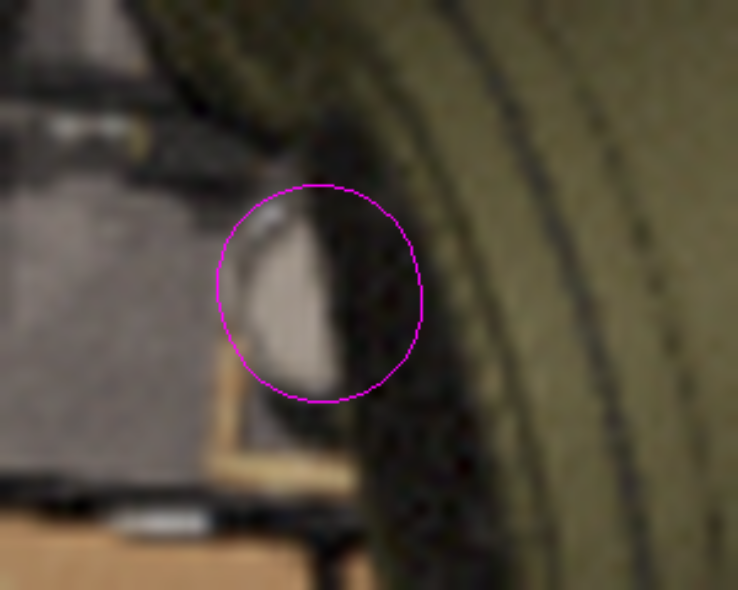

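>>> move_arm(
  turn=[
    [0,0,0],
    [0,0,0],
    [0,0,0],
    [0,0,0],
    [0,0,0],
    [0,0,0],
    [0,0,0],
  ],
  dp=[
    [0,0,0.7],
    [0,0,0.7],
    [0,0,0.7],
    [0,0,0.4],
    [0,0,0],
    [0,0,0],
    [0,0,0],
  ],
  jaw=[1,1,1,1,1,1,1],
)

```text
clock: 5.93
tool_pos: [0.55, 0.1013, 0.0419]
eef_rot: [0.065, 0.998, 0.0, 0.0]
contact_force: [-0.2, 0.3, -0.6]
opening: 0.127
```

```bash
python3 -c "
from ov import *
from pl import *
t=incase([.5-8.4,33.3,10]);print(t);to(t,82.55)
ims,cs=snap('side');im,c=snap('top')
s=r.get_state();t=s['tool_pos']*1000;print(t)
rot=R.from_euler('z',-7.5,degrees=True)
p=t+rot.apply([8.4,0,-3.9])
ovl(ims,cs,SCOOP[:1],p,rot,(245,190,285,230),'g5s');ovl(im,c,SCOOP[:1],p,rot,(215,180,265,220),'g5t')"
```

```text
[549.58439815 100.74321582  10.        ]
clock 5.93 tcp [550.  101.3  41.9] psi 82.58 F [-0.2  0.3 -0.6] open 0.127 q [-0.14  0.91 -0.21  1.89  0.45  0.38  0.75]
 turn [0.0001 0.0002 0.0001] rows>=0.0  dp before turn [ 0.01 -0.03  1.28]  dp after turn [ 0.01 -0.03  1.28]
[550.19457393 101.05394575  42.17130756]
```

View pics/g5s.png

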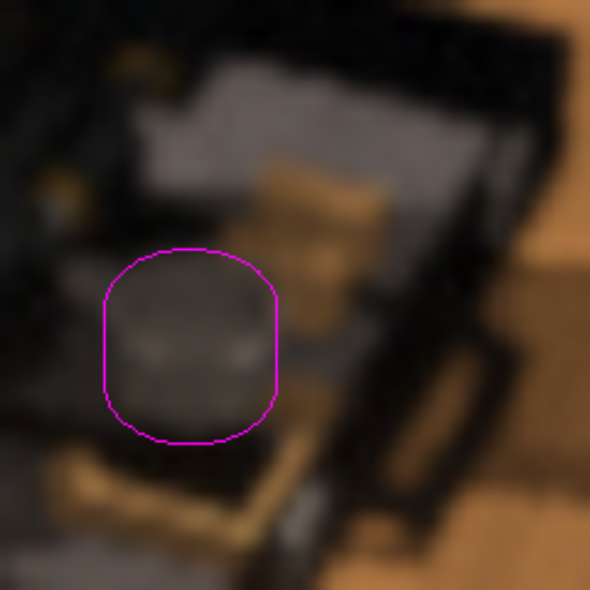

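View pics/g5t.png

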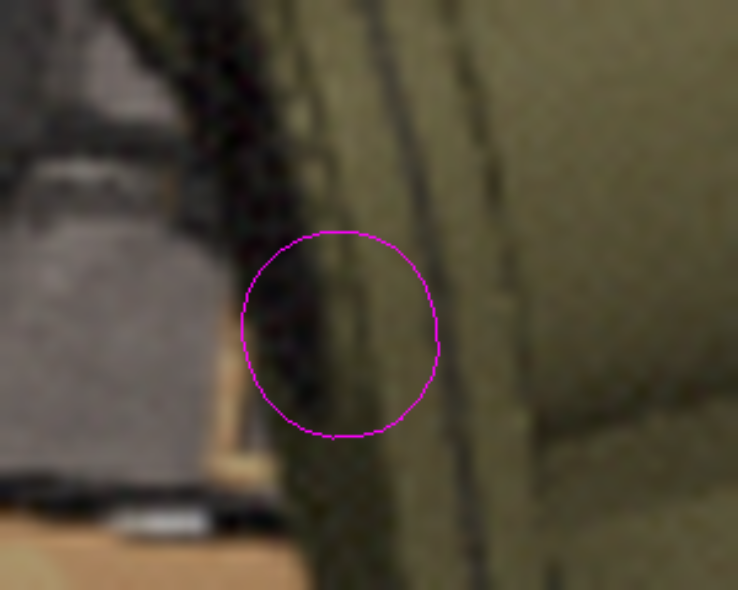

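>>> move_arm(
  turn=[
    [0,0,0],
    [0,0,0],
    [0,0,0],
    [0,0,0],
    [0,0,0],
    [0,0,0],
  ],
  dp=[
    [0,-0.03,0.25],
    [0,0,0.25],
    [0,0,0.25],
    [0,0,0.15],
    [0,0,0],
    [0,0,0],
  ],
  jaw=[1,1,1,1,1,1],
)

```text
clock: 6.53
tool_pos: [0.5491, 0.1, 0.0182]
eef_rot: [0.065, 0.998, -0.0, -0.0]
contact_force: [1.5, -0.0, -0.2]
opening: 0.128
```

>>> move_arm(
  turn=[
    [0,0,0],
    [0,0,0],
    [0,0,0],
    [0,0,0],
    [0,0,0],
  ],
  dp=[
    [0,0,0.15],
    [0,0,0.13],
    [0,0,0.1],
    [0,0,0],
    [0,0,0],
  ],
  jaw=[1,1,1,1,1],
)

```text
clock: 6.95
tool_pos: [0.5496, 0.1001, 0.0097]
eef_rot: [0.065, 0.998, 0.0, 0.0]
contact_force: [-0.7, 0.7, 4.8]
opening: 0.125
```

```bash
python3 -c "
from pl import *
t=incase([.5-8.4,33.3,10]);print(t);to(t,82.55)
ims,cs=snap('side')
crop(ims,210,170,290,240,8,'g6s')"
```

```text
[549.58439815 100.74321582  10.        ]
clock 6.95 tcp [549.6 100.1   9.7] psi 82.55 F [-0.7  0.7  4.8] open 0.125 q [-0.16  0.97 -0.17  1.9   0.47  0.32  0.73]
 turn [ 0.      0.0001 -0.    ] rows>=0.0  dp before turn [ 0.    0.03 -0.01]  dp after turn [ 0.    0.03 -0.01]
```

View pics/g6s.png

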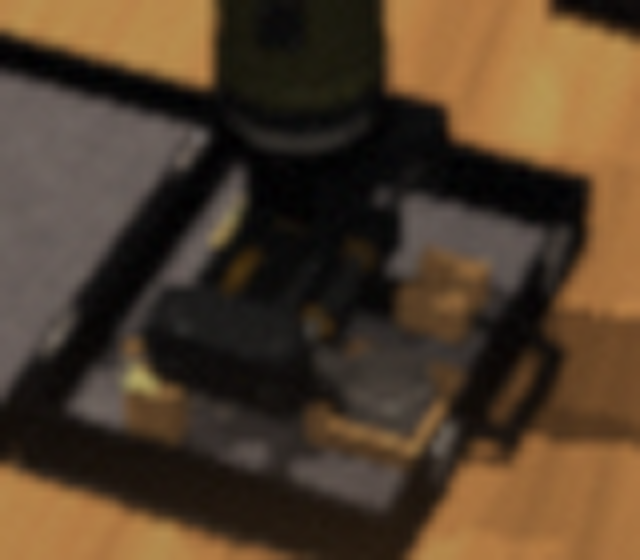

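>>> move_arm(
  turn=[
    [0,0,0],
    [0,0,0],
    [0,0,0],
    [0,0,0],
    [0,0,0],
    [0,0,0],
    [0,0,0],
    [0,0,0],
    [0,0,0],
    [0,0,0],
  ],
  dp=[
    [0,0,0],
    [0,0,0],
    [0,0,0],
    [0,0,-0.3],
    [0,0,-0.6],
    [0,0,-0.9],
    [0,0,-0.9],
    [0,0,-0.9],
    [0,0,-0.9],
    [0,0,0],
  ],
  jaw=[0.3,0.3,0.3,0.3,0.3,0.3,0.3,0,0,0],
)

```text
clock: 7.83
tool_pos: [0.5518, 0.1006, 0.1259]
eef_rot: [0.065, 0.998, 0.001, 0.003]
contact_force: [0.6, -0.2, -0.3]
opening: 0.5
```

```bash
python3 -c "
from pl import *
a=np.radians(-9.9);t=[469.3-5*np.cos(a),-222-5*np.sin(a),120];print(t);to(t,80.1)
ims,cs=snap('side')
crop(ims,190,165,290,245,7.5,'g7s')"
```

```text
[np.float64(464.37445336922616), np.float64(-221.14035449860296), 120]
clock 7.83 tcp [551.8 100.6 125.9] psi 82.51 F [ 0.6 -0.2 -0.3] open 0.500 q [-0.09  0.77 -0.29  1.86  0.39  0.55  0.8 ]
 turn [0.0005 0.001  0.0067] rows>=0.3  dp before turn [  1.79 -13.21   0.19]  dp after turn [  1.23 -13.28   0.24]
```

View pics/g7s.png

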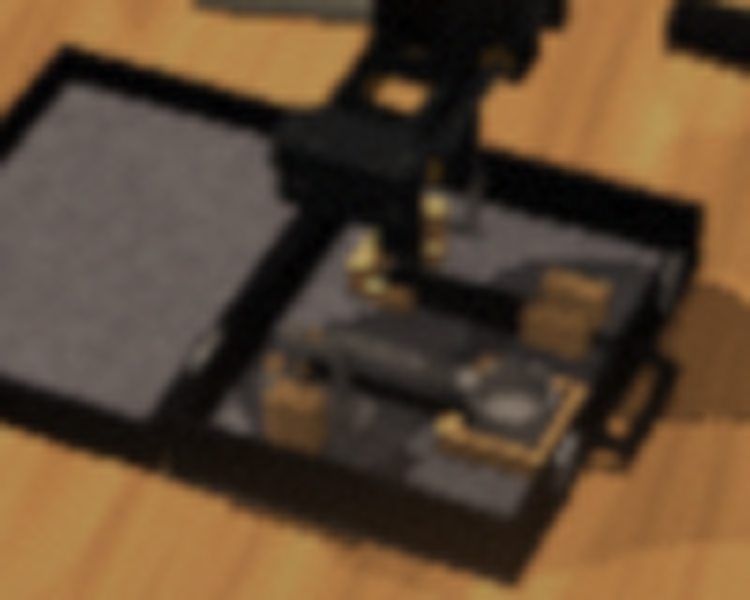

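>>> move_arm(
  turn=[
    [0,0,0.0067],
    [0,0,0],
    [0,0,0],
    [0,0,0],
    [0,0,0],
    [0,0,0],
    [0,0,0],
    [0,0,0],
    [0,0,0],
    [0,0,0],
  ],
  dp=[
    [0,-0.5,0],
    [0.08,-0.95,0],
    [0.1,-0.95,0],
    [0.1,-0.95,0],
    [0.1,-0.95,0],
    [0.1,-0.95,0],
    [0.1,-0.95,0],
    [0.1,-0.95,0],
    [0.1,-0.95,0],
    [0.1,-0.95,0],
  ],
  jaw=[-0.5,-0.5,-0.5,-0.5,-0.5,-0.5,-0.5,-0.5,-0.5,-0.5],
)

```text
clock: 8.72
tool_pos: [0.4873, -0.1212, 0.1203]
eef_rot: [0.087, 0.996, -0.0, -0.002]
contact_force: [-0.4, -0.9, 0.3]
opening: 0.748
```

>>> move_arm(
  turn=[
    [0,0,0],
    [0,0,0],
    [0,0,0],
    [0,0,0],
    [0,0,0],
    [0,0,0],
    [0,0,0],
  ],
  dp=[
    [0.1,-0.95,0],
    [0.1,-0.95,0],
    [0.1,-0.95,0],
    [0.1,-0.95,0],
    [0,-0.4,0],
    [0,0,0],
    [0,0,0],
  ],
  jaw=[-0.5,-0.5,-0.5,-0.5,-0.5,-0.5,-0.5],
)

```text
clock: 9.3
tool_pos: [0.4612, -0.2206, 0.1211]
eef_rot: [0.087, 0.996, 0.001, -0.0]
contact_force: [-0.1, 0.4, 0.6]
opening: 0.745
```

```bash
python3 -c "
from ov import *
from pl import *
to([464.4,-221.1,3],80.1)
im,c=snap('top');ims,cs=snap('side')
rot=R.from_euler('z',-7.45,degrees=True)
p=incase([.5,33.3,6])
ovl(ims,cs,SCOOP,p,rot,(225,185,290,240),'g8s');ovl(im,c,SCOOP,p,rot,(205,155,295,225),'g8t')"
```

```text
clock 9.30 tcp [ 461.2 -220.6  121.1] psi 80.04 F [-0.1  0.4  0.6] open 0.745 q [ 0.56  0.75 -0.34  2.    0.52  0.48  1.24]
 turn [ 0.0002 -0.0002 -0.0002] rows>=0.0  dp before turn [-0.13 -0.    4.72]  dp after turn [-0.13  0.    4.72]
```

View pics/g8s.png

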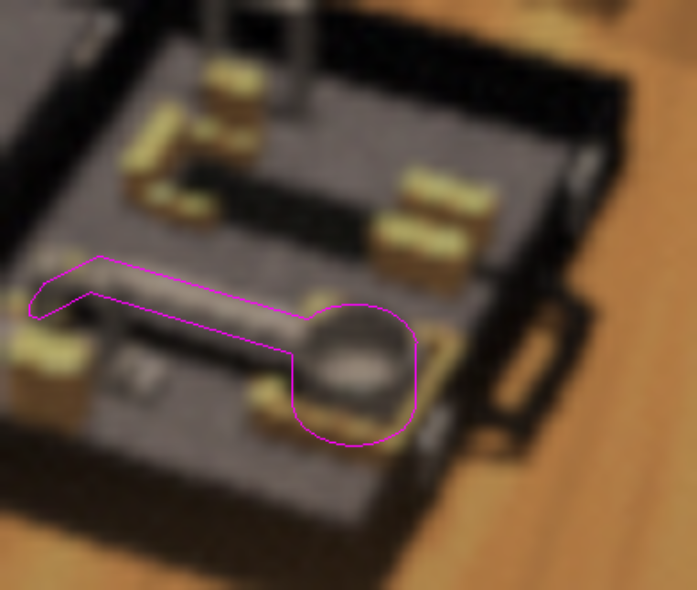

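View pics/g8t.png

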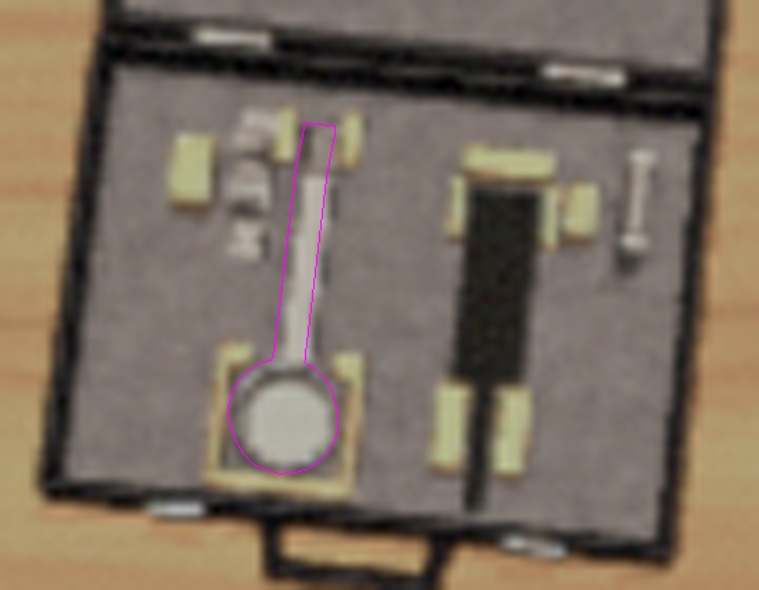

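>>> move_arm(
  turn=[
    [0,0,0],
    [0,0,0],
    [0,0,0],
    [0,0,0],
    [0,0,0],
    [0,0,0],
    [0,0,0],
  ],
  dp=[
    [0,0,0.8],
    [0,0,0.9],
    [0,0,0.9],
    [0,0,0.5],
    [0,0,0],
    [0,0,0],
    [0,0,0],
  ],
  jaw=[-0.5,-0.5,-0.5,-0.5,-0.5,-0.5,-0.5],
)

```text
clock: 9.98
tool_pos: [0.4625, -0.22, 0.0449]
eef_rot: [0.085, 0.996, 0.0, 0.001]
contact_force: [-0.1, 0.5, -0.7]
opening: 0.75
```

```bash
python3 -c "
from pl import *
to([464.4,-221.1,3],80.1)
ims,cs=snap('side')
crop(ims,240,120,330,200,7,'g9s')"
```

```text
clock 9.98 tcp [ 462.5 -220.    44.9] psi 80.21 F [-0.1  0.5 -0.7] open 0.750 q [ 0.48  0.88 -0.21  2.03  0.6   0.29  1.16]
 turn [0.0001 0.0002 0.0003] rows>=0.0  dp before turn [-0.08 -0.03  1.67]  dp after turn [-0.08 -0.03  1.67]
```

View pics/g9s.png

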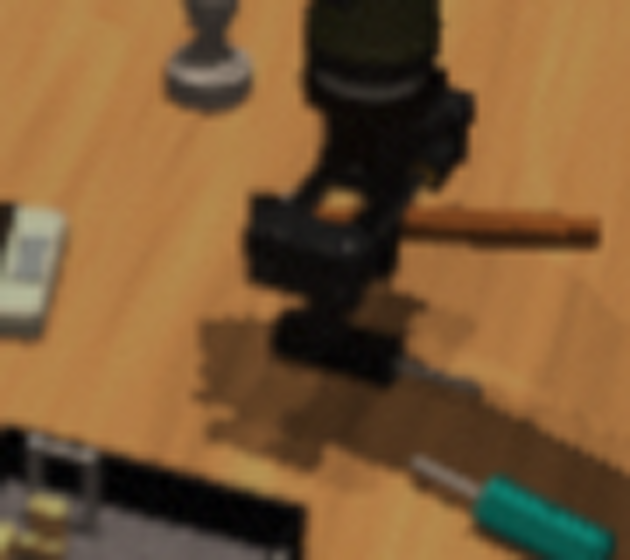

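>>> move_arm(
  turn=[
    [0,0,0],
    [0,0,0],
    [0,0,0],
    [0,0,0],
    [0,0,0],
    [0,0,0],
    [0,0,0],
    [0,0,0],
    [0,0,0],
    [0,0,0],
  ],
  dp=[
    [-0.08,-0.03,0.6],
    [0,0,0.6],
    [0,0,0.45],
    [0,0,0],
    [0,0,0],
    [0,0,0],
    [0,0,0],
    [0,0,0],
    [0,0,0],
    [0,0,0],
  ],
  jaw=[-0.5,-0.5,-0.5,-0.5,-0.5,0,0.5,1,1,1],
)

```text
clock: 10.87
tool_pos: [0.4636, -0.2222, 0.0033]
eef_rot: [0.086, 0.996, -0.0, 0.0]
contact_force: [-0.6, -0.3, 0.1]
opening: 0.4
```

>>> move_arm(
  turn=[
    [0,0,0],
    [0,0,0],
  ],
  dp=[
    [0,0,0],
    [0,0,0],
  ],
  jaw=[1,1],
)

```text
clock: 11.03
tool_pos: [0.4637, -0.222, 0.0032]
eef_rot: [0.086, 0.996, 0.0, 0.0]
contact_force: [0.8, 0.7, 3.3]
opening: 0.351
```

```bash
python3 -c "
from pl import *
to([464.4,-221.1,3],80.1)
ims,cs=snap('side')
crop(ims,240,120,330,200,7,'g10s')"
```

```text
clock 11.03 tcp [ 463.7 -222.     3.2] psi 80.13 F [0.8 0.7 3.3] open 0.351 q [ 0.44  0.96 -0.14  2.03  0.63  0.19  1.13]
 turn [0.     0.0001 0.0001] rows>=0.0  dp before turn [-0.02  0.04  0.01]  dp after turn [-0.02  0.04  0.01]
```

View pics/g10s.png

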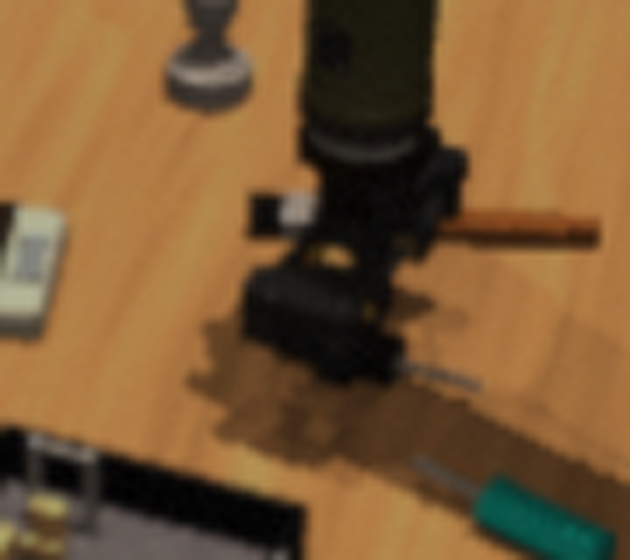

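>>> move_arm(
  turn=[
    [0,0,0],
    [0,0,0],
    [0,0,0],
    [0,0,0],
    [0,0,0],
    [0,0,0],
    [0,0,0],
    [0,0,0],
    [0,0,0],
  ],
  dp=[
    [0,0,0],
    [0,0,-0.5],
    [0,0,-0.9],
    [0,0,-0.9],
    [0,0,-0.9],
    [0,0,-0.8],
    [0,0,0],
    [0,0,0],
    [0,0,0],
  ],
  jaw=[1,1,1,1,1,1,1,1,1],
)

```text
clock: 11.83
tool_pos: [0.4628, -0.2221, 0.1022]
eef_rot: [0.086, 0.996, 0.0, -0.001]
contact_force: [0.2, 0.8, -2.0]
opening: 0.345
```

```bash
python3 -c "
from ov import *
from pl import *
t=incase([12.3-5.5,-44,100]);print(t);to(t,82.55)
ims,cs=snap('side')
s=r.get_state();t=s['tool_pos']*1000
rot=R.from_euler('z',-9.9,degrees=True)
ovl(ims,cs,DRV,t+rot.apply([5.5,0,10.8]),rot,(250,100,330,180),'g11s')"
```

```text
[554.13751552  22.18973645 100.        ]
clock 11.83 tcp [ 462.8 -222.1  102.2] psi 80.11 F [ 0.2  0.8 -2. ] open 0.345 q [ 0.55  0.78 -0.32  2.01  0.55  0.44  1.21]
 turn [ 0.     -0.0002 -0.0068] rows>=0.3  dp before turn [-1.92 10.25  0.09]  dp after turn [-2.35 10.16  0.09]
```

View pics/g11s.png

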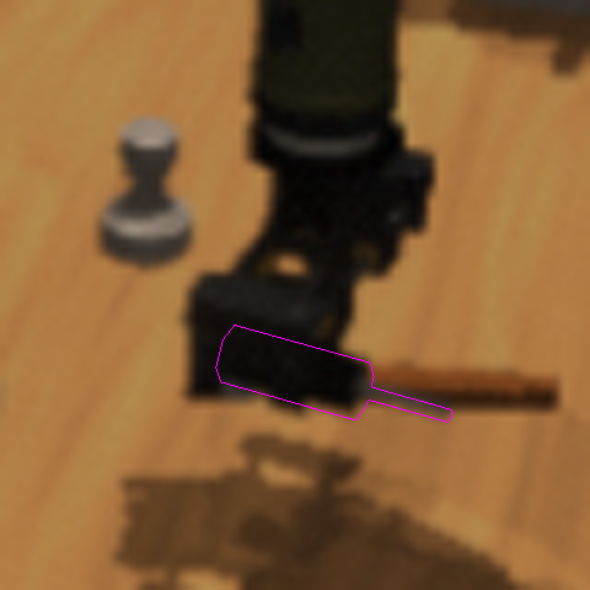

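>>> move_arm(
  turn=[
    [0,0,-0.0068],
    [0,0,0],
    [0,0,0],
    [0,0,0],
    [0,0,0],
    [0,0,0],
    [0,0,0],
    [0,0,0],
    [0,0,0],
    [0,0,0],
  ],
  dp=[
    [0,0.4,0],
    [-0.2,0.9,0],
    [-0.24,0.98,0],
    [-0.24,0.98,0],
    [-0.24,0.98,0],
    [-0.24,0.98,0],
    [-0.24,0.98,0],
    [-0.24,0.98,0],
    [-0.24,0.98,0],
    [-0.24,0.98,0],
  ],
  jaw=[1,1,1,1,1,1,1,1,1,1],
)

```text
clock: 12.72
tool_pos: [0.5455, -0.0, 0.1019]
eef_rot: [0.063, 0.998, 0.0, -0.001]
contact_force: [-0.2, 0.0, -1.1]
opening: 0.351
```

>>> move_arm(
  turn=[
    [0,0,0],
    [0,0,0],
    [0,0,0],
    [0,0,0],
    [0,0,0],
    [0,0,0],
  ],
  dp=[
    [-0.22,0.7,0],
    [0,0.35,0],
    [0,0,0],
    [0,0,0],
    [0,0,0],
    [0,0,0],
  ],
  jaw=[1,1,1,1,1,1],
)

```text
clock: 13.22
tool_pos: [0.554, 0.0209, 0.1027]
eef_rot: [0.066, 0.998, -0.001, -0.001]
contact_force: [0.4, -0.7, -1.0]
opening: 0.348
```

```bash
python3 -c "
from ov import *
from pl import *
t=incase([12.3-5.5,-44,9.2]);print(t);to(t,82.55)
ims,cs=snap('side')
s=r.get_state();t=s['tool_pos']*1000
rot=R.from_euler('z',-7.5,degrees=True)
ovl(ims,cs,DRV,t+rot.apply([5.5,0,10.8]),rot,(220,150,290,210),'g12s')"
```

```text
[554.13751552  22.18973645   9.2       ]
clock 13.22 tcp [554.   20.9 102.7] psi 82.46 F [ 0.4 -0.7 -1. ] open 0.348 q [ 0.05  0.81 -0.29  1.89  0.44  0.51  0.89]
 turn [-0.0003 -0.0002 -0.0003] rows>=0.0  dp before turn [-0.    0.06  3.74]  dp after turn [0.   0.05 3.74]
```

View pics/g12s.png

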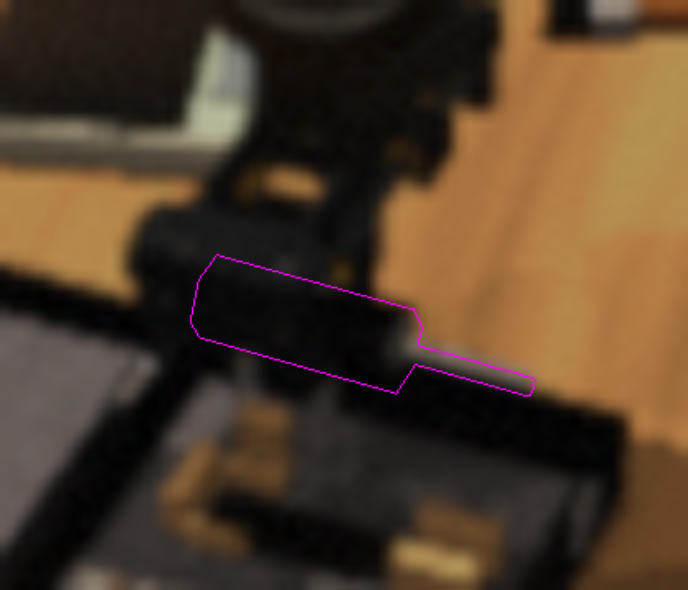

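>>> move_arm(
  turn=[
    [0,0,0],
    [0,0,0],
    [0,0,0],
    [0,0,0],
    [0,0,0],
    [0,0,0],
    [0,0,0],
    [0,0,0],
  ],
  dp=[
    [0,0,0.6],
    [0,0.03,0.7],
    [0,0,0.7],
    [0,0,0.4],
    [0,0,0],
    [0,0,0],
    [0,0,0],
    [0,0,0],
  ],
  jaw=[1,1,1,1,1,1,1,1],
)

```text
clock: 13.93
tool_pos: [0.5556, 0.0236, 0.0439]
eef_rot: [0.065, 0.998, 0.0, 0.001]
contact_force: [-0.5, -0.5, -1.0]
opening: 0.348
```

```bash
python3 -c "
from ov import *
from pl import *
t=incase([12.3-5.5,-44,9.2]);print(t);to(t,82.55)
ims,cs=snap('side');im,c=snap('top')
s=r.get_state();t=s['tool_pos']*1000
rot=R.from_euler('z',-7.5,degrees=True)
ovl(ims,cs,DRV,t+rot.apply([5.5,0,10.8]),rot,(220,160,290,220),'g13s')
ovl(im,c,DRV,t+rot.apply([5.5,0,10.8]),rot,(205,150,295,225),'g13t')"
```

```text
[554.13751552  22.18973645   9.2       ]
clock 13.93 tcp [555.6  23.6  43.9] psi 82.55 F [-0.5 -0.5 -1. ] open 0.348 q [ 0.01  0.91 -0.23  1.9   0.49  0.38  0.85]
 turn [0.0001 0.0003 0.    ] rows>=0.0  dp before turn [ 0.05 -0.06  1.39]  dp after turn [ 0.05 -0.06  1.39]
```

View pics/g13s.png

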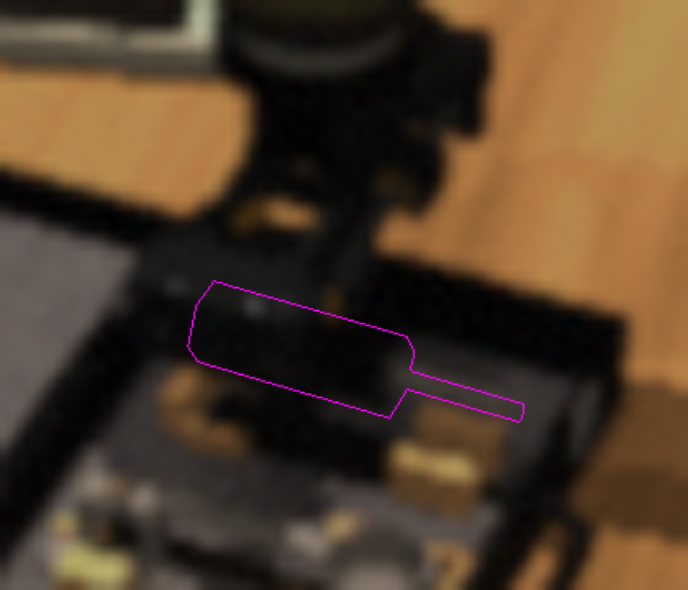

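View pics/g13t.png

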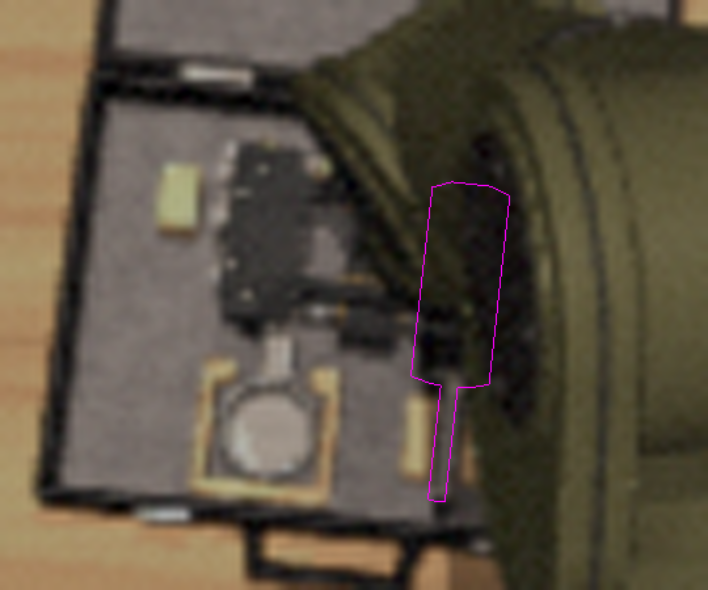

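>>> move_arm(
  turn=[
    [0,0,0],
    [0,0,0],
    [0,0,0],
    [0,0,0],
    [0,0,0],
    [0,0,0],
  ],
  dp=[
    [0.03,-0.03,0.2],
    [0,0,0.2],
    [0,0,0.1],
    [0,0,0],
    [0,0,0],
    [0,0,0],
  ],
  jaw=[1,1,1,1,1,1],
)

```text
clock: 14.53
tool_pos: [0.5541, 0.0231, 0.0303]
eef_rot: [0.065, 0.998, 0.0, -0.0]
contact_force: [0.1, 0.4, -1.6]
opening: 0.346
```

```bash
python3 -c "
from pl import *
t=incase([12.3-5.5,-44,9.2]);to(t,82.55)"
```

```text
clock 14.53 tcp [554.1  23.1  30.3] psi 82.58 F [ 0.1  0.4 -1.6] open 0.346 q [-0.    0.93 -0.21  1.91  0.5   0.36  0.84]
 turn [ 0.     -0.      0.0001] rows>=0.0  dp before turn [-0.01 -0.04  0.85]  dp after turn [-0.01 -0.04  0.85]
```

>>> move_arm(
  turn=[
    [0,0,0],
    [0,0,0],
    [0,0,0],
    [0,0,0],
    [0,0,0],
    [0,0,0],
    [0,0,0],
  ],
  dp=[
    [0,-0.03,0.1],
    [0,0,0.15],
    [0,0,0.15],
    [0,0,0.15],
    [0,0,0.1],
    [0,0,0],
    [0,0,0],
  ],
  jaw=[1,1,1,1,1,1,1],
)

```text
clock: 15.12
tool_pos: [0.5538, 0.0224, 0.0139]
eef_rot: [0.065, 0.998, -0.0, -0.0]
contact_force: [0.5, -0.1, -0.6]
opening: 0.344
```

```bash
python3 -c "
from pl import *
t=incase([12.3-5.5,-44,9.2]);to(t,82.55)"
```

```text
clock 15.12 tcp [553.8  22.4  13.9] psi 82.58 F [ 0.5 -0.1 -0.6] open 0.344 q [-0.01  0.96 -0.19  1.91  0.51  0.32  0.83]
 turn [-0.     -0.0001  0.0001] rows>=0.0  dp before turn [-0.01 -0.    0.19]  dp after turn [-0.01 -0.    0.19]
```

>>> move_arm(
  turn=[
    [0,0,0],
    [0,0,0],
    [0,0,0],
    [0,0,0],
  ],
  dp=[
    [0,0,0.1],
    [0,0,0.08],
    [0,0,0],
    [0,0,0],
  ],
  jaw=[1,1,1,1],
)

```text
clock: 15.45
tool_pos: [0.5539, 0.0223, 0.0096]
eef_rot: [0.065, 0.998, 0.0, -0.0]
contact_force: [-0.7, -0.3, -1.7]
opening: 0.346
```

>>> move_arm(
  turn=[
    [0,0,0],
    [0,0,0],
    [0,0,0],
    [0,0,0],
    [0,0,0],
    [0,0,0],
    [0,0,0],
    [0,0,0],
    [0,0,0],
    [0,0,0],
  ],
  dp=[
    [0,0,0],
    [0,0,0],
    [0,0,0],
    [0,0,-0.3],
    [0,0,-0.6],
    [0,0,-0.9],
    [0,0,-0.9],
    [0,0,-0.9],
    [0,0,-0.9],
    [0,0,0],
  ],
  jaw=[-0.1,-0.1,-0.1,-0.1,-0.1,-0.1,-0.1,-0.1,-0.1,-0.1],
)

```text
clock: 16.28
tool_pos: [0.5565, 0.0226, 0.1266]
eef_rot: [0.065, 0.998, 0.001, 0.004]
contact_force: [1.1, -0.1, 0.2]
opening: 0.549
```

```bash
python3 -c "
from ov import *
from pl import *
to([447,-370.8,120],-78.7)
ims,cs=snap('side')
rot=R.from_euler('z',-7.45,degrees=True)
ovl(ims,cs,DRV,incase([12.3,-44,20]),rot,(220,160,290,220),'g14s')"
```

```text
clock 16.28 tcp [556.5  22.6 126.6] psi 82.55 F [ 1.1 -0.1  0.2] open 0.549 q [ 0.07  0.77 -0.32  1.87  0.43  0.55  0.91]
 turn [ 1.700e-03 -2.000e-04  4.479e-01] rows>=22.6  dp before turn [  2.3  -16.17   0.22]  dp after turn [-7.38 14.57  0.26]
```

View pics/g14s.png

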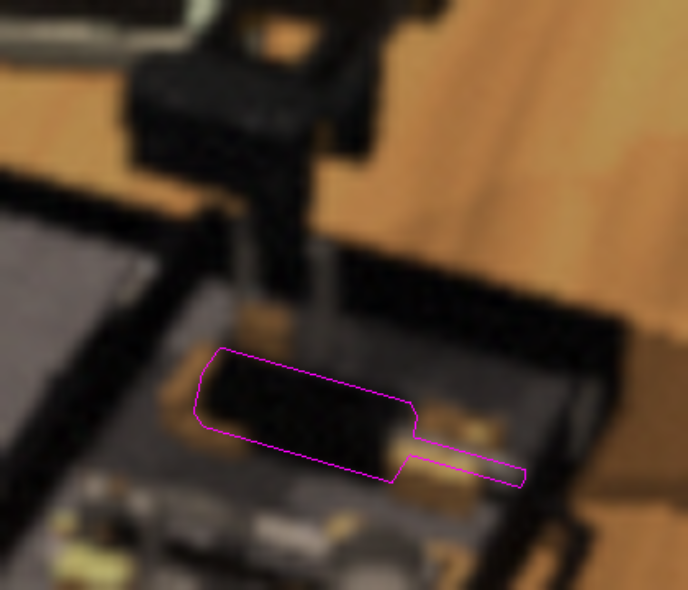

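>>> move_arm(
  turn=[
    [0,0,0.0195],
    [0,0,0.0195],
    [0,0,0.0195],
    [0,0,0.0195],
    [0,0,0.0195],
    [0,0,0.0195],
    [0,0,0.0195],
    [0,0,0.0195],
    [0,0,0.0195],
    [0,0,0.0195],
  ],
  dp=[
    [0,0,0],
    [0,0,0],
    [0,0,0],
    [0,0,0],
    [0,0,0],
    [0,0,0],
    [0,0,0],
    [0,0,0],
    [0,0,0],
    [0,0,0],
  ],
  jaw=[-0.1,-0.1,-0.1,-0.1,-0.1,-0.1,-0.1,-0.1,-0.1,-0.1],
)

```text
clock: 17.17
tool_pos: [0.5532, 0.0222, 0.1213]
eef_rot: [0.629, 0.777, -0.001, -0.001]
contact_force: [0.6, -0.2, 0.0]
opening: 0.545
```

>>> move_arm(
  turn=[
    [0,0,0.0195],
    [0,0,0.0195],
    [0,0,0.0195],
    [0,0,0.0195],
    [0,0,0.0195],
    [0,0,0.0195],
    [0,0,0.0195],
    [0,0,0.0195],
    [0,0,0.0195],
    [0,0,0.0195],
  ],
  dp=[
    [0,0,0],
    [0,0,0],
    [0,0,0],
    [0,0,0],
    [0,0,0],
    [0,0,0],
    [0,0,0],
    [0,0,0],
    [0,0,0],
    [0,0,0],
  ],
  jaw=[-0.1,-0.1,-0.1,-0.1,-0.1,-0.1,-0.1,-0.1,-0.1,-0.1],
)

```text
clock: 18.0
tool_pos: [0.5532, 0.0222, 0.1214]
eef_rot: [0.962, 0.274, -0.001, 0.0]
contact_force: [-0.3, 0.4, 0.3]
opening: 0.549
```

>>> move_arm(
  turn=[
    [0,0,0.0195],
    [0,0,0.0195],
    [0,0,0.0194],
    [0,0,0],
    [0,0,0],
  ],
  dp=[
    [0,0,0],
    [0,0,0],
    [0,0,0],
    [0,0,0],
    [0,0,0],
  ],
  jaw=[-0.1,-0.1,-0.1,-0.1,-0.1],
)

```text
clock: 18.42
tool_pos: [0.5534, 0.0223, 0.1215]
eef_rot: [0.995, 0.099, -0.001, 0.0]
contact_force: [-0.2, -0.3, -0.6]
opening: 0.551
```

```bash
python3 -c "
from pl import *
to([446.5,-370.7,100],-78.85)"
```

```text
clock 18.42 tcp [553.4  22.3 121.5] psi -78.64 F [-0.2 -0.3 -0.6] open 0.551 q [-0.36  0.82  0.42  1.9  -0.6   0.55 -0.92]
 turn [0.0001 0.0003 0.0006] rows>=0.0  dp before turn [-7.28 14.57  0.88]  dp after turn [-7.23 14.6   0.86]
```

>>> move_arm(
  turn=[
    [0,0,0.0006],
    [0,0,0],
    [0,0,0],
    [0,0,0],
    [0,0,0],
    [0,0,0],
    [0,0,0],
    [0,0,0],
    [0,0,0],
    [0,0,0],
  ],
  dp=[
    [-0.23,0.47,0],
    [-0.47,0.94,0],
    [-0.47,0.95,0],
    [-0.47,0.95,0],
    [-0.47,0.95,0],
    [-0.47,0.95,0],
    [-0.47,0.95,0],
    [-0.47,0.95,0],
    [-0.47,0.95,0],
    [-0.47,0.95,0],
  ],
  jaw=[-0.1,-0.1,-0.1,-0.1,-0.1,-0.1,-0.1,-0.1,-0.1,-0.1],
)

```text
clock: 19.25
tool_pos: [0.4858, -0.2224, 0.1222]
eef_rot: [0.995, 0.096, -0.0, 0.0]
contact_force: [0.9, -0.7, -0.0]
opening: 0.551
```

>>> move_arm(
  turn=[
    [0,0,0],
    [0,0,0],
    [0,0,0],
    [0,0,0],
    [0,0,0],
    [0,0,0],
    [0,0,0],
    [0,0,0],
    [0,0,0],
    [0,0,0],
  ],
  dp=[
    [-0.47,0.95,0],
    [-0.47,0.95,0],
    [-0.47,0.95,0],
    [-0.47,0.95,0],
    [-0.47,0.95,0.3],
    [-0.42,0.84,0.3],
    [0,0,0.3],
    [0,0,0],
    [0,0,0],
    [0,0,0],
  ],
  jaw=[-0.1,-0.1,-0.1,-0.1,-0.1,-0.1,-0.1,-0.1,-0.1,-0.1],
)

```text
clock: 20.08
tool_pos: [0.4461, -0.3691, 0.0997]
eef_rot: [0.995, 0.096, 0.0, -0.001]
contact_force: [-0.3, 0.3, 0.5]
opening: 0.547
```

```bash
python3 -c "
from ov import *
from pl import *
to([446.5,-370.7,2.5],-78.85)
ims,cs=snap('side');im,c=snap('top')
rot=R.from_euler('z',-7.45,degrees=True)
ovl(im,c,DRV,incase([12.3,-44,20]),rot,(205,150,295,225),'g15t')
crop(ims,260,90,350,170,7,'g15s');crop(ims,200,165,290,245,7,'g15c')
"
```

```text
clock 20.08 tcp [ 446.1 -369.1   99.7] psi -78.95 F [-0.3  0.3  0.5] open 0.547 q [ 0.44  0.85  0.3   1.83 -0.45  0.53 -0.34]
 turn [-0.0002 -0.0001 -0.0003] rows>=0.0  dp before turn [0.   0.07 3.89]  dp after turn [0.   0.06 3.89]
```

View pics/g15t.png

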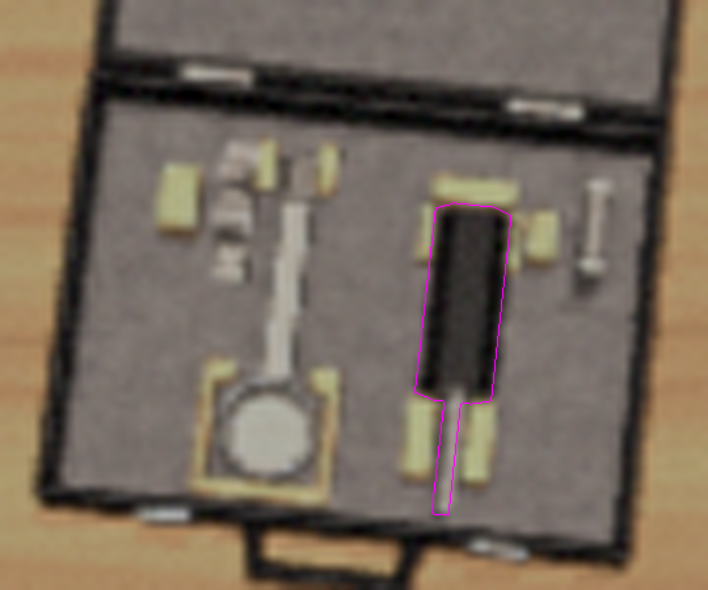

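View pics/g15s.png

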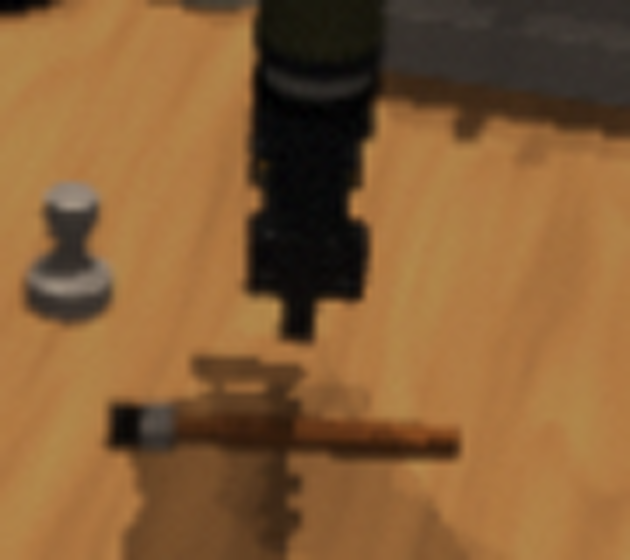

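View pics/g15c.png

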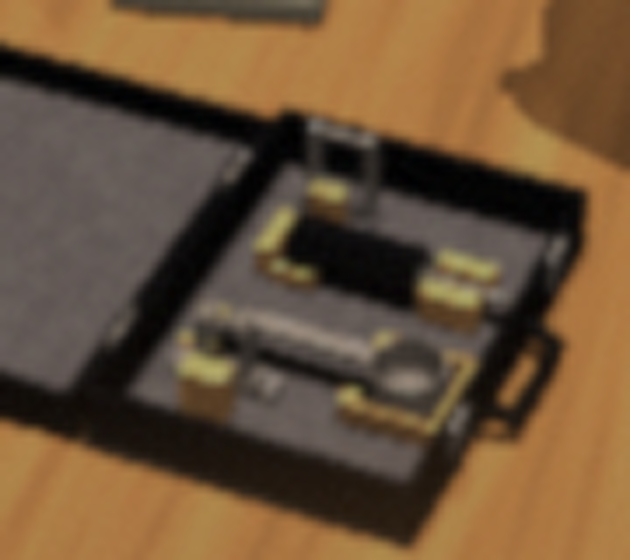

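>>> move_arm(
  turn=[
    [0,0,0],
    [0,0,0],
    [0,0,0],
    [0,0,0],
    [0,0,0],
    [0,0,0],
    [0,0,0],
    [0,0,0],
  ],
  dp=[
    [0,0.03,0.7],
    [0,0,0.8],
    [0,0,0.8],
    [0,0,0.3],
    [0,0,0],
    [0,0,0],
    [0,0,0],
    [0,0,0],
  ],
  jaw=[-0.1,-0.1,-0.1,-0.1,-0.1,-0.1,-0.1,-0.1],
)

```text
clock: 20.85
tool_pos: [0.4466, -0.3716, 0.0358]
eef_rot: [0.995, 0.095, 0.001, 0.001]
contact_force: [-0.6, -0.7, -0.0]
opening: 0.549
```

```bash
python3 -c "
from pl import *
to([446.5,-370.7,2.5],-78.85)"
```

```text
clock 20.85 tcp [ 446.6 -371.6   35.8] psi -79.05 F [-0.6 -0.7 -0. ] open 0.549 q [ 0.48  0.95  0.23  1.84 -0.49  0.4  -0.3 ]
 turn [ 0.0003 -0.0002 -0.0005] rows>=0.0  dp before turn [ 0.   -0.04  1.33]  dp after turn [ 0.   -0.04  1.33]
```

>>> move_arm(
  turn=[
    [0,0,0],
    [0,0,0],
    [0,0,0],
    [0,0,0],
    [0,0,0],
    [0,0,0],
    [0,0,0],
    [0,0,0],
    [0,0,0],
    [0,0,0],
  ],
  dp=[
    [0,-0.03,0.5],
    [0,0,0.5],
    [0,0,0.33],
    [0,0,0],
    [0,0,0],
    [0,0,0],
    [0,0,0],
    [0,0,0],
    [0,0,0],
    [0,0,0],
  ],
  jaw=[-0.1,-0.1,-0.1,-0.1,0.2,0.6,1,1,1,1],
  newtons=35,
)

```text
clock: 21.68
tool_pos: [0.4457, -0.3702, 0.0012]
eef_rot: [0.995, 0.095, -0.0, -0.0]
contact_force: [-0.3, 0.4, -0.7]
opening: 0.247
```

>>> move_arm(
  turn=[
    [0,0,0],
    [0,0,0],
    [0,0,0],
  ],
  dp=[
    [0,0,0],
    [0,0,0],
    [0,0,0],
  ],
  jaw=[1,1,1],
)

```text
clock: 21.93
tool_pos: [0.4458, -0.3703, 0.0014]
eef_rot: [0.995, 0.095, -0.0, -0.0]
contact_force: [-0.4, 0.8, -0.5]
opening: 0.246
```

```bash
python3 -c "
from pl import *
to([446.5,-370.7,2.5],-78.85)"
```

```text
clock 21.93 tcp [ 445.8 -370.3    1.4] psi -79.06 F [-0.4  0.8 -0.5] open 0.246 q [ 0.5   1.01  0.19  1.84 -0.51  0.34 -0.29]
 turn [-0.      0.     -0.0006] rows>=0.0  dp before turn [ 0.02  0.02 -0.04]  dp after turn [ 0.02  0.02 -0.04]
```

```bash
cat >> pl.py <<'E'
XB=42.8
def brush(th,P=(-80,38.2),d=80,gx=-0.6,gz=1.4,xb=None):
    t=np.radians(th); bx=np.array([0,np.cos(t),np.sin(t)]);bz=np.array([0,-np.sin(t),np.cos(t)]);by=np.cross(bz,bx)
    o=np.array([XB if xb is None else xb,P[0],P[1]])+d*bx
    C=R.from_euler("z",CY,degrees=True)
    return C.apply(o+gx*bx+gz*bz)+CP, C*R.from_matrix(np.c_[bx,-by,-bz])
E
python3 -c "
from pl import *
p,q=brush(0,P=(-80,110),d=104);print(p)
to(p,rot=q)"
```

```text
[598.57276515  84.35297792 111.4       ]
clock 21.93 tcp [ 445.8 -370.3    1.4] psi -79.06 F [-0.4  0.8 -0.5] open 0.246 q [ 0.5   1.01  0.19  1.84 -0.51  0.34 -0.29]
 turn [-0.     -0.     -0.1989] rows>=10.0  dp before turn [  9.45 -16.7   -4.4 ]  dp after turn [18.83  3.7  -4.4 ]
```

>>> move_arm(
  turn=[
    [0,0,0],
    [0,0,0],
    [0,0,0],
    [0,0,0],
    [0,0,-0.0181],
    [0,0,-0.0181],
    [0,0,-0.0181],
    [0,0,-0.0181],
    [0,0,-0.0181],
    [0,0,-0.0181],
  ],
  dp=[
    [0,0,-0.4],
    [0,0,-0.9],
    [0,0,-0.9],
    [0,0,-0.9],
    [0,0,-0.9],
    [0,0,-0.9],
    [0,0,-0.5],
    [0,0,0],
    [0,0,0],
    [0,0,0],
  ],
  jaw=[1,1,1,1,1,1,1,1,1,1],
)

```text
clock: 22.77
tool_pos: [0.4458, -0.3705, 0.1377]
eef_rot: [0.905, 0.425, 0.0, 0.001]
contact_force: [-0.5, -0.3, -2.0]
opening: 0.244
```

>>> move_arm(
  turn=[
    [0,0,-0.0181],
    [0,0,-0.0181],
    [0,0,-0.0181],
    [0,0,-0.0181],
    [0,0,-0.0179],
    [0,0,0],
    [0,0,0],
    [0,0,0],
    [0,0,0],
    [0,0,0],
  ],
  dp=[
    [0,0,0],
    [0,0,0],
    [0,0,0],
    [0,0,0],
    [0,0,0],
    [0.5,0.1,0],
    [0.9,0.18,0],
    [0.95,0.19,0],
    [0.95,0.19,0],
    [0.95,0.19,0],
  ],
  jaw=[1,1,1,1,1,1,1,1,1,1],
)

```text
clock: 23.6
tool_pos: [0.481, -0.2657, 0.1369]
eef_rot: [0.753, 0.658, 0.0, -0.0]
contact_force: [0.5, 0.5, -0.4]
opening: 0.245
```

```bash
python3 -c "
from pl import *
p,q=brush(0,P=(-80,110),d=104);print(p)
to(p,rot=q)
ims,cs=snap('side');im,c=snap('top');cv2.imwrite('pics/g16t.png',im)
crop(ims,200,90,350,220,5,'g16s')"
```

```text
[598.57276515  84.35297792 111.4       ]
clock 23.60 tcp [ 481.  -265.7  136.9] psi -7.66 F [ 0.5  0.5 -0.4] open 0.245 q [ 0.41  0.74  0.02  1.89 -0.03  0.51  0.32]
 turn [ 0.     -0.0001 -0.0006] rows>=0.0  dp before turn [14.5   2.79  1.03]  dp after turn [14.49  2.85  1.02]
```

View pics/g16s.png

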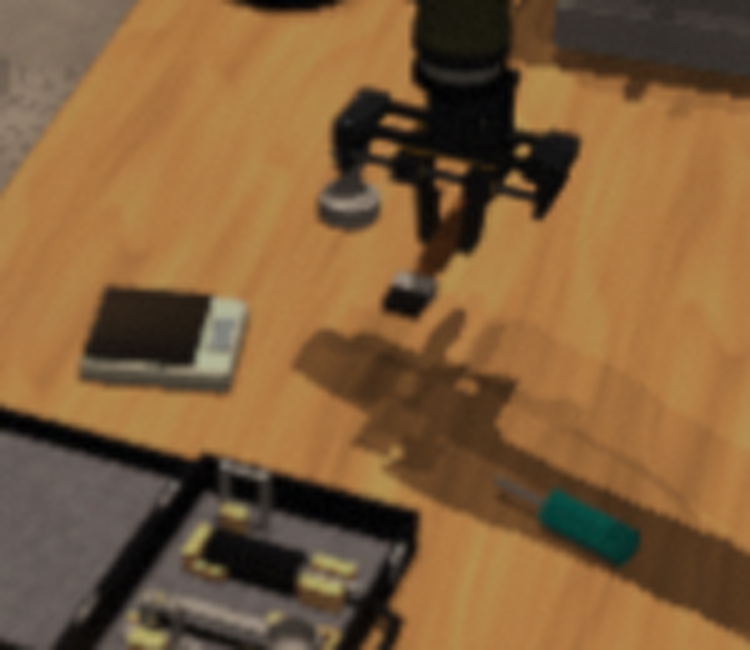

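View pics/g16t.png

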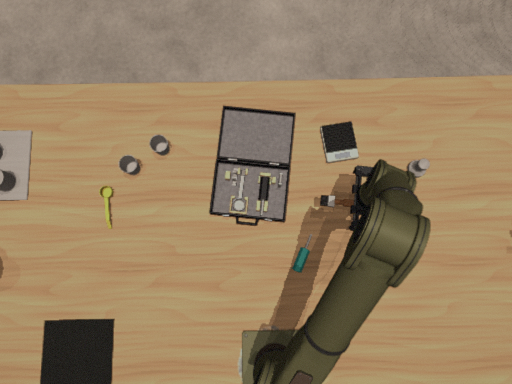

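>>> move_arm(
  turn=[
    [0,0,-0.0006],
    [0,0,0],
    [0,0,0],
    [0,0,0],
    [0,0,0],
    [0,0,0],
    [0,0,0],
    [0,0,0],
    [0,0,0],
    [0,0,0],
  ],
  dp=[
    [0.97,0.19,0],
    [0.97,0.19,0],
    [0.97,0.19,0],
    [0.97,0.19,0],
    [0.97,0.19,0],
    [0.97,0.19,0],
    [0.97,0.19,0],
    [0.97,0.19,0],
    [0.97,0.19,0],
    [0.97,0.19,0],
  ],
  jaw=[1,1,1,1,1,1,1,1,1,1],
)

```text
clock: 24.53
tool_pos: [0.5585, -0.0319, 0.1369]
eef_rot: [0.751, 0.66, -0.0, 0.0]
contact_force: [0.3, 0.2, -0.6]
opening: 0.246
```

>>> move_arm(
  turn=[
    [0,0,0],
    [0,0,0],
    [0,0,0],
    [0,0,0],
    [0,0,0],
    [0,0.013,0],
    [0,0.013,0],
    [0,0.0129,0],
    [0,0,0],
    [0,0,0],
  ],
  dp=[
    [0.97,0.19,0],
    [0.95,0.19,0],
    [0.95,0.19,0],
    [0.8,0.19,0],
    [0.4,0.1,0],
    [0,0,0],
    [0,0,0],
    [0,0,0],
    [0,0,0],
    [0,0,0],
  ],
  jaw=[1,1,1,1,1,1,1,1,1,1],
)

```text
clock: 25.37
tool_pos: [0.5923, 0.0618, 0.1363]
eef_rot: [0.747, 0.654, 0.09, -0.08]
contact_force: [0.3, 0.6, -1.0]
opening: 0.244
```

```bash
python3 -c "
from ov import *
from pl import *
p,q=brush(14,d=104);print(p)
to(p,rot=q)
ims,cs=snap('side');im,c=snap('top')
s=r.get_state();T=R.from_quat(s['eef_rot'])
br=T*R.from_euler('x',180,degrees=True);o=s['tool_pos']*1000-br.apply([-.6,0,1.4])
ovl(ims,cs,BRUSH,o,br,(200,130,290,210),'g17s');ovl(im,c,BRUSH,o,br,(195,110,305,230),'g17t')"
```

```text
[598.13060674  80.9716522   64.57313802]
clock 25.37 tcp [592.3  61.8 136.3] psi -7.61 F [ 0.3  0.6 -1. ] open 0.244 q [ 0.03  0.79 -0.14  1.79 -0.28  0.54  0.04]
 turn [-0.0001  0.0004 -0.0005] rows>=0.0  dp before turn [0.08 0.13 2.97]  dp after turn [0.07 0.13 2.97]
```

View pics/g17s.png

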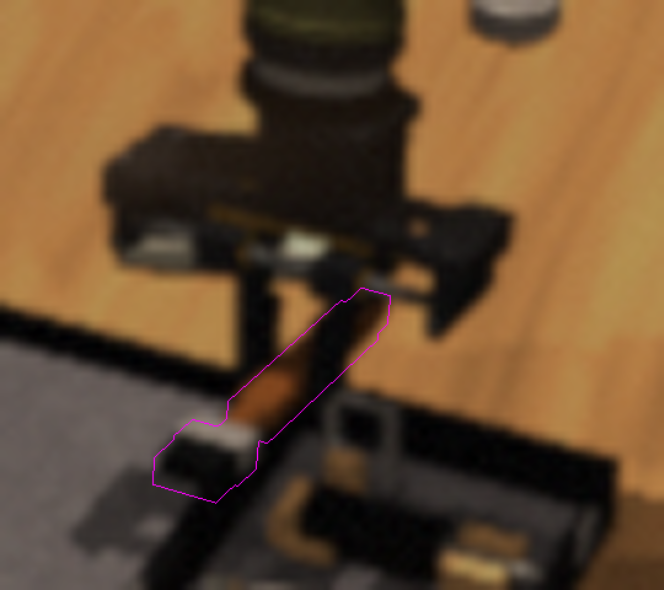

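View pics/g17t.png

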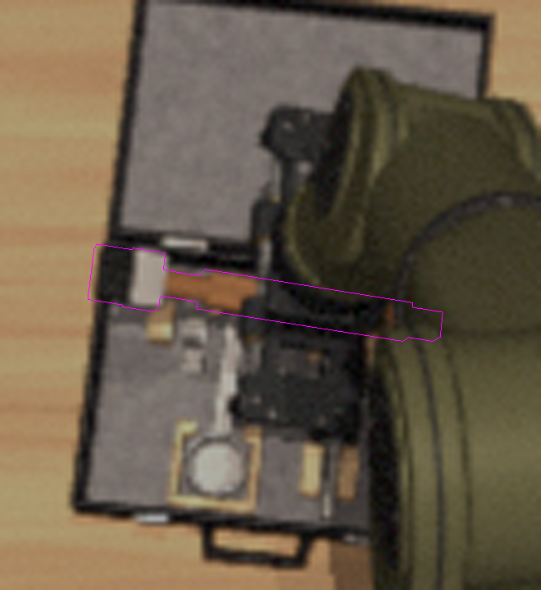

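```bash
python3 -c "
from pl import *
for z,d in((106,104),(38.2,104)):
    p,q=brush(14,P=(-80,z),d=d);print(p)
    to(p,rot=q)"
```

```text
[598.13060674  80.9716522  132.37313802]
clock 25.47 tcp [592.4  66.1 136.7] psi -7.21 F [ 0.4  1.9 -1. ] open 0.244 q [ 0.02  0.79 -0.14  1.79 -0.28  0.54  0.04]
 turn [-0.0002  0.0001  0.0006] rows>=0.0  dp before turn [0.56 0.15 0.32]  dp after turn [0.56 0.15 0.32]
[598.13060674  80.9716522   64.57313802]
clock 25.47 tcp [592.4  66.1 136.7] psi -7.21 F [ 0.4  1.9 -1. ] open 0.244 q [ 0.02  0.79 -0.14  1.79 -0.28  0.54  0.04]
 turn [-0.0002  0.0001  0.0006] rows>=0.0  dp before turn [-0.09  0.15  2.95]  dp after turn [-0.1   0.15  2.95]
```

>>> move_arm(
  turn=[
    [0,0,0],
    [0,0,0],
    [0,0,0],
    [0,0,0],
    [0,0,0],
    [0,0,0],
  ],
  dp=[
    [0.3,0.1,0.15],
    [0.26,0.05,0.15],
    [0,0,0],
    [0,0,0],
    [0,0,0],
    [0,0,0],
  ],
  jaw=[1,1,1,1,1,1],
)

```text
clock: 25.97
tool_pos: [0.5982, 0.0798, 0.1325]
eef_rot: [0.745, 0.656, 0.091, -0.08]
contact_force: [-0.5, 0.1, -0.6]
opening: 0.244
```

```bash
python3 -c "
from pl import *
for z,d in((60,104),(38.2,104)):
    p,q=brush(14,P=(-80,z),d=d);print(p)
    to(p,rot=q)"
```

```text
[598.13060674  80.9716522   86.37313802]
clock 25.97 tcp [598.2  79.8 132.5] psi -7.23 F [-0.5  0.1 -0.6] open 0.244 q [-0.    0.8  -0.13  1.78 -0.28  0.53  0.02]
 turn [-0.0002  0.0001  0.0006] rows>=0.0  dp before turn [-0.4  -0.01  1.8 ]  dp after turn [-0.4  -0.01  1.8 ]
[598.13060674  80.9716522   64.57313802]
clock 25.97 tcp [598.2  79.8 132.5] psi -7.23 F [-0.5  0.1 -0.6] open 0.244 q [-0.    0.8  -0.13  1.78 -0.28  0.53  0.02]
 turn [-0.0002  0.0001  0.0006] rows>=0.0  dp before turn [-0.61 -0.01  2.65]  dp after turn [-0.61 -0.01  2.65]
```

>>> move_arm(
  turn=[
    [0,0,0.0006],
    [0,0,0],
    [0,0,0],
    [0,0,0],
    [0,0,0],
    [0,0,0],
    [0,0,0],
  ],
  dp=[
    [-0.13,0,0.6],
    [-0.13,0,0.6],
    [-0.14,0,0.6],
    [0,0,0],
    [0,0,0],
    [0,0,0],
    [0,0,0],
  ],
  jaw=[1,1,1,1,1,1,1],
)

```text
clock: 26.55
tool_pos: [0.5992, 0.0808, 0.0875]
eef_rot: [0.746, 0.655, 0.092, -0.08]
contact_force: [0.0, 0.3, -0.7]
opening: 0.243
```

```bash
cat > bv.py <<'E'
from ov import *
from pl import *
def bview(n,show=True):
    ims,cs=snap('side');im,c=snap('top')
    s=r.get_state();T=R.from_quat(s['eef_rot'])
    br=T*R.from_euler('x',180,degrees=True);o=s['tool_pos']*1000-br.apply([-.6,0,1.4])
    C=R.from_euler("z",-CY,degrees=True)
    for nm,x in dict(tailU=-110,tailT=-110,org=0,neck=57,head=80).items():
        print(nm,C.apply(o+br.apply([x,0,16 if nm=='tailT' else 0])-CP).round(1),end=' ')
    print('pitch',np.degrees(np.arcsin(br.apply([1,0,0])[2])).round(2))
    ovl(ims,cs,BRUSH,o,br,(200,150,290,230),n+'s');ovl(im,c,BRUSH,o,br,(195,110,305,230),n+'t')
E
python3 -c "
from bv import *
p,q=brush(14,d=104);print(p)
to(p,rot=q); bview('g18')"
```

```text
[598.13060674  80.9716522   64.57313802]
clock 26.55 tcp [599.2  80.8  87.5] psi -7.48 F [ 0.   0.3 -0.7] open 0.243 q [ 0.    0.87 -0.15  1.8  -0.29  0.44  0.04]
 turn [ 0.0002 -0.0001 -0.    ] rows>=0.0  dp before turn [-0.22 -0.04  0.89]  dp after turn [-0.22 -0.04  0.89]
tailU [ 43.7 -85.8  59.6] tailT [ 43.7 -89.6  75.1] org [43.7 21.  86.2] neck [ 43.7  76.3 100. ] head [ 43.7  98.6 105.6] pitch 14.02
```

View pics/g18s.png

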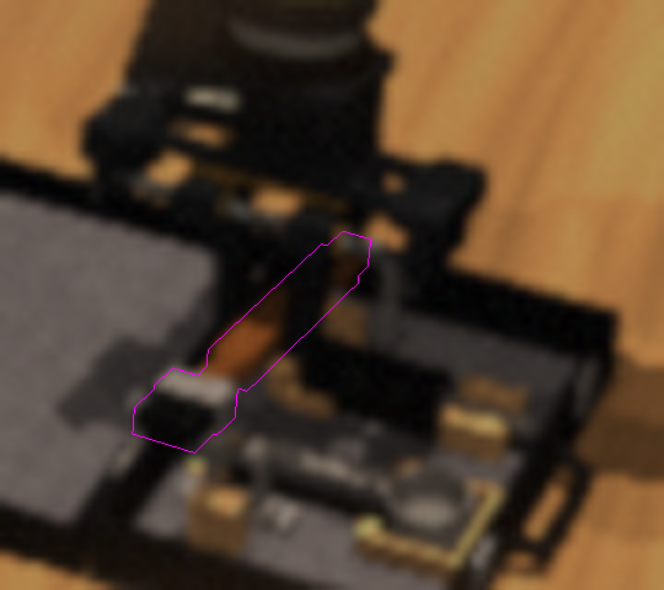

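View pics/g18t.png

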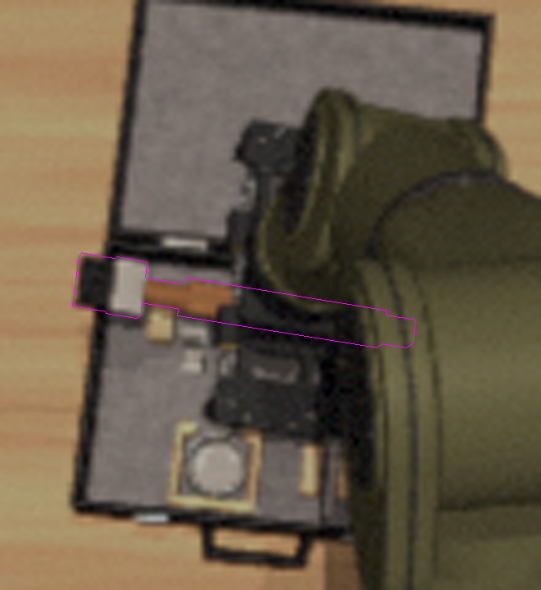

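```bash
python3 -c "
from pl import *
for z,d in((58,110),(38.2,110)):
    p,q=brush(14,P=(-80,z),d=d)
    to(p,rot=q)"
```

```text
clock 26.65 tcp [599.1  80.9  87.4] psi -7.47 F [ 0.3  0.  -0.7] open 0.245 q [ 0.    0.87 -0.15  1.8  -0.29  0.44  0.04]
 turn [ 0.0001 -0.0001 -0.    ] rows>=0.0  dp before turn [ 0.21 -0.04  0.12]  dp after turn [ 0.21 -0.04  0.12]
clock 26.65 tcp [599.1  80.9  87.4] psi -7.47 F [ 0.3  0.  -0.7] open 0.245 q [ 0.    0.87 -0.15  1.8  -0.29  0.44  0.04]
 turn [ 0.0001 -0.0001 -0.    ] rows>=0.0  dp before turn [ 0.02 -0.04  0.89]  dp after turn [ 0.02 -0.04  0.89]
```

>>> move_arm(
  turn=[
    [0,0,0],
    [0,0,0],
    [0,0,0],
    [0,0,0],
    [0,0,0],
    [0,0,0],
    [0,0,0],
    [0,0,0],
  ],
  dp=[
    [0.21,-0.04,0.12],
    [0,0,0],
    [-0.06,0,0.25],
    [-0.06,0,0.25],
    [-0.07,0,0.27],
    [0,0,0],
    [0,0,0],
    [0,0,0],
  ],
  jaw=[1,1,1,1,1,1,1,1],
)

```text
clock: 27.32
tool_pos: [0.5981, 0.0868, 0.0648]
eef_rot: [0.746, 0.655, 0.091, -0.081]
contact_force: [-0.8, -0.1, -1.4]
opening: 0.245
```

```bash
python3 -c "
from bv import *
p,q=brush(14,d=79.5);print(p)
to(p,rot=q); bview('g19')"
```

```text
[595.04827498  57.40008295  58.64605158]
clock 27.32 tcp [598.1  86.8  64.8] psi -7.47 F [-0.8 -0.1 -1.4] open 0.245 q [-0.    0.91 -0.16  1.8  -0.29  0.4   0.04]
 turn [-0.0002 -0.     -0.0001] rows>=0.0  dp before turn [-1.2   0.03 -0.05]  dp after turn [-1.2   0.03 -0.05]
tailU [ 42.2 -79.9  37.3] tailT [ 42.2 -83.8  52.9] org [42.3 26.8 64. ] neck [42.3 82.1 77.8] head [ 42.3 104.4  83.3] pitch 14.01
```

View pics/g19s.png

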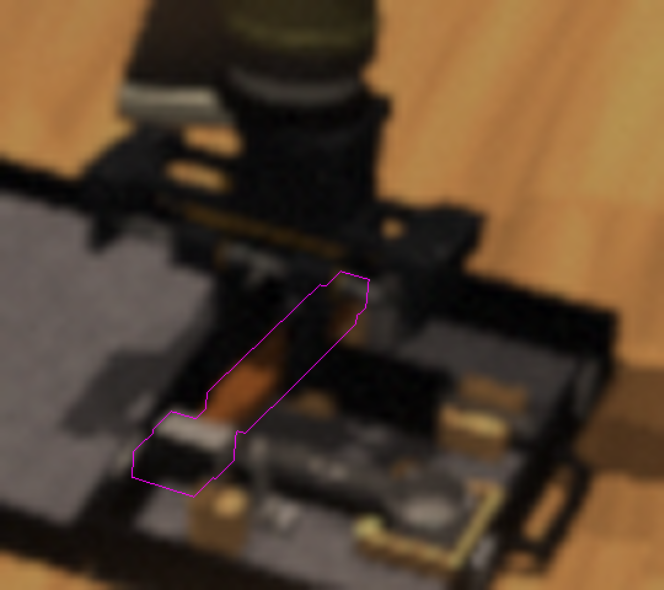

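>>> move_arm(
  turn=[
    [0,0,0],
    [0,0,0],
    [0,0,0],
    [0,0,0],
    [0,0,0],
    [0,0,0],
  ],
  dp=[
    [-0.15,0.02,-0.04],
    [-0.2,0,0],
    [-0.2,0,0],
    [-0.1,0,0],
    [0,0,0],
    [0,0,0],
  ],
  jaw=[1,1,1,1,1,1],
)

```text
clock: 27.92
tool_pos: [0.5966, 0.0705, 0.062]
eef_rot: [0.746, 0.654, 0.091, -0.081]
contact_force: [-0.9, 0.0, -0.9]
opening: 0.245
```

```bash
python3 -c "
from bv import *
p,q=brush(14,d=79.5)
to(p,rot=q); bview('g20')"
```

```text
clock 27.92 tcp [596.6  70.5  62. ] psi -7.49 F [-0.9  0.  -0.9] open 0.245 q [ 0.03  0.91 -0.17  1.81 -0.29  0.4   0.06]
 turn [-0.0001 -0.     -0.0002] rows>=0.0  dp before turn [-0.55  0.01  0.  ]  dp after turn [-0.55  0.01  0.  ]
tailU [ 42.5 -95.6  34.2] tailT [ 42.5 -99.5  49.7] org [42.5 11.1 60.9] neck [42.5 66.4 74.7] head [42.5 88.7 80.3] pitch 14.03
```

>>> move_arm(
  turn=[
    [0,0,0],
    [0,0,0],
    [0,0,0],
    [0,0,0],
    [0,0,0],
    [0,0,0],
  ],
  dp=[
    [-0.2,0,0],
    [-0.2,0,0],
    [-0.15,0,0],
    [0,0,0],
    [0,0,0],
    [0,0,0],
  ],
  jaw=[1,1,1,1,1,1],
)

```text
clock: 28.52
tool_pos: [0.5948, 0.0578, 0.0587]
eef_rot: [0.746, 0.655, 0.091, -0.081]
contact_force: [0.0, 0.2, -1.0]
opening: 0.245
```

```bash
python3 -c "
from bv import *
bview('g21')
for th in (14,10,7,6):
  p,q=brush(th,P=(-80,37.5),d=80)
  to(p,rot=q)"
```

```text
tailU [  42.6 -108.9   30.9] tailT [  42.6 -112.8   46.5] org [42.5 -2.2 57.6] neck [42.5 53.1 71.4] head [42.5 75.4 77. ] pitch 14.03
clock 28.62 tcp [594.9  58.1  58.8] psi -7.43 F [-0.5  0.  -0.6] open 0.245 q [ 0.05  0.91 -0.17  1.81 -0.28  0.39  0.08]
 turn [-0.0001 -0.0001  0.    ] rows>=0.0  dp before turn [-0.02  0.01  0.03]  dp after turn [-0.02  0.01  0.03]
clock 28.62 tcp [594.9  58.1  58.8] psi -7.43 F [-0.5  0.  -0.6] open 0.245 q [ 0.05  0.91 -0.17  1.81 -0.28  0.39  0.08]
 turn [-0.0001 -0.0112  0.    ] rows>=0.6  dp before turn [-0.02  0.01  0.25]  dp after turn [-0.    0.01  0.25]
clock 28.62 tcp [594.9  58.1  58.8] psi -7.43 F [-0.5  0.  -0.6] open 0.245 q [ 0.05  0.91 -0.17  1.81 -0.28  0.39  0.08]
 turn [-0.0001 -0.0195  0.    ] rows>=1.0  dp before turn [-0.03  0.01  0.41]  dp after turn [0.02 0.01 0.41]
clock 28.62 tcp [594.9  58.1  58.8] psi -7.43 F [-0.5  0.  -0.6] open 0.245 q [ 0.05  0.91 -0.17  1.81 -0.28  0.39  0.08]
 turn [-0.0001 -0.0223  0.    ] rows>=1.1  dp before turn [-0.04  0.01  0.47]  dp after turn [0.03 0.01 0.47]
```

View pics/g21s.png

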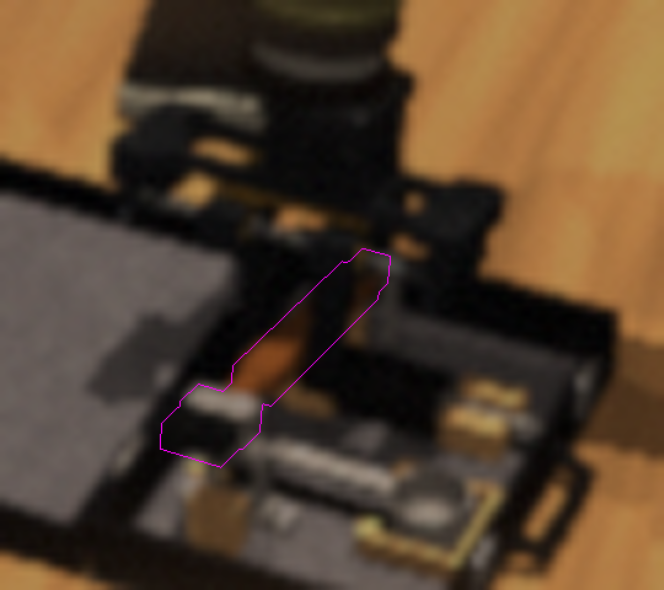

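View pics/g21t.png

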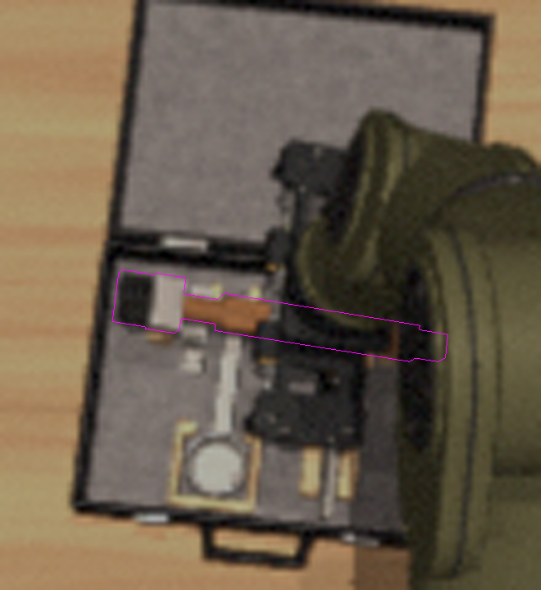

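>>> move_arm(
  turn=[
    [0,-0.0053,0],
    [0,-0.0053,0],
    [0,-0.0053,0],
    [0,-0.0053,0],
    [0,0,0],
    [0,0,0],
    [0,0,0],
  ],
  dp=[
    [0,0,0.11],
    [0,0,0.11],
    [0,0,0.11],
    [0,0,0.11],
    [0,0,0],
    [0,0,0],
    [0,0,0],
  ],
  jaw=[1,1,1,1,1,1,1],
)

```text
clock: 29.2
tool_pos: [0.5951, 0.0595, 0.048]
eef_rot: [0.751, 0.658, 0.042, -0.037]
contact_force: [-0.5, 0.0, -1.3]
opening: 0.248
```

```bash
python3 -c "
from bv import *
bview('g22')
for th in (6,5.5):
  p,q=brush(th,P=(-80,36.5),d=80)
  to(p,rot=q)"
```

```text
tailU [  42.5 -110.8   34.5] tailT [  42.5 -112.6   50.4] org [42.7 -1.5 46.7] neck [42.8 55.1 53. ] head [42.8 78.  55.6] pitch 6.39
clock 29.30 tcp [595.1  58.9  48. ] psi -7.53 F [-1.  -0.5 -0.6] open 0.247 q [-0.11  0.92 -0.01  1.8  -0.25  0.4  -0.02]
 turn [-0.0001 -0.0011 -0.0002] rows>=0.1  dp before turn [0.04 0.   0.08]  dp after turn [0.04 0.   0.08]
clock 29.30 tcp [595.1  58.9  48. ] psi -7.53 F [-1.  -0.5 -0.6] open 0.247 q [-0.11  0.92 -0.01  1.8  -0.25  0.4  -0.02]
 turn [-0.0001 -0.0025 -0.0002] rows>=0.1  dp before turn [0.04 0.   0.11]  dp after turn [0.04 0.   0.11]
```

View pics/g22s.png

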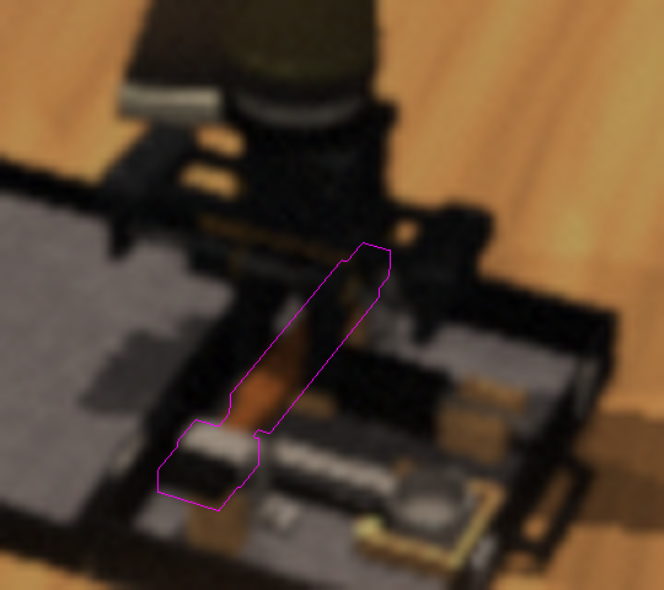

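>>> move_arm(
  turn=[
    [0,-0.0006,0],
    [0,-0.0005,0],
    [0,0,0],
    [0,0,0],
  ],
  dp=[
    [0.03,0,0.04],
    [0.03,0,0.04],
    [0,0,0],
    [0,0,0],
  ],
  jaw=[1,1,1,1],
)

```text
clock: 29.63
tool_pos: [0.5953, 0.0617, 0.0461]
eef_rot: [0.751, 0.659, 0.039, -0.035]
contact_force: [-0.1, 0.5, -1.0]
opening: 0.251
```

```bash
python3 -c "
from bv import *
bview('g23')
p,q=brush(5.5,P=(-80,36.5),d=80)
to(p,rot=q)"
```

```text
tailU [  42.5 -108.3   33.3] tailT [  42.5 -110.    49.2] org [42.5  1.1 44.8] neck [42.5 57.8 50.7] head [42.6 80.7 53.1] pitch 5.98
clock 29.73 tcp [595.3  61.5  46.1] psi -7.45 F [ 0.4 -0.1 -0.2] open 0.245 q [-0.12  0.93 -0.01  1.8  -0.25  0.4  -0.03]
 turn [-0.0001 -0.0013 -0.    ] rows>=0.1  dp before turn [-0.06  0.01  0.02]  dp after turn [-0.06  0.01  0.02]
```

>>> move_arm(
  turn=[
    [0,-0.0006,0],
    [0,0,0],
    [0,0,0],
    [0,0,0],
    [0,0,0],
    [0,0,0],
    [0,0,0],
  ],
  dp=[
    [-0.04,0,0.02],
    [0,0,0],
    [0,0,0],
    [0,0,0],
    [0,0,0],
    [0,0,0],
    [0,0,0],
  ],
  jaw=[1,1,1,0.1,0.1,0.1,0.1],
)

```text
clock: 30.32
tool_pos: [0.5952, 0.0607, 0.0456]
eef_rot: [0.751, 0.659, 0.038, -0.034]
contact_force: [0.4, 0.4, -0.2]
opening: 0.448
```

>>> move_arm(
  turn=[
    [0,0,0],
    [0,0,0],
    [0,0,0],
    [0,0,0],
    [0,0,0],
    [0,0,0],
    [0,0,0],
    [0,0,0],
  ],
  dp=[
    [0,0,-0.3],
    [0,0,-0.6],
    [0,0,-0.9],
    [0,0,-0.9],
    [0,0,-0.5],
    [0,0,0],
    [0,0,0],
    [0,0,0],
  ],
  jaw=[0.1,0.1,0.1,0.1,0.1,0.1,0.1,0.1],
)

```text
clock: 30.98
tool_pos: [0.5936, 0.0528, 0.1246]
eef_rot: [0.751, 0.659, 0.037, -0.034]
contact_force: [0.5, 0.4, -0.2]
opening: 0.455
```

```bash
cat > bc.py <<'E'
from ov import *
from pl import *
def cview(n,th,P=(-80,36),d=80):
    ims,cs=snap('side');im,c=snap('top')
    p,q=brush(th,P=P,d=d,gx=0,gz=0); br=q*R.from_euler('x',180,degrees=True)
    ovl(ims,cs,BRUSH,p,br,(200,150,290,230),n+'s');ovl(im,c,BRUSH,p,br,(195,140,305,230),n+'t')
E
python3 -c "
from bc import *
cview('g24',6)
p=incase([XB,81,75]);print(p); to(p,-7.45)"
```

```text
[606.04123551 141.46674115  75.        ]
clock 31.08 tcp [593.3  52.8 124. ] psi -7.44 F [ 0.3 -0.7 -0.3] open 0.450 q [-0.13  0.8   0.03  1.78 -0.23  0.55 -0.04]
 turn [-0.0005 -0.016   0.    ] rows>=0.8  dp before turn [3.37 0.05 2.31]  dp after turn [3.58 0.04 1.96]
```

View pics/g24s.png

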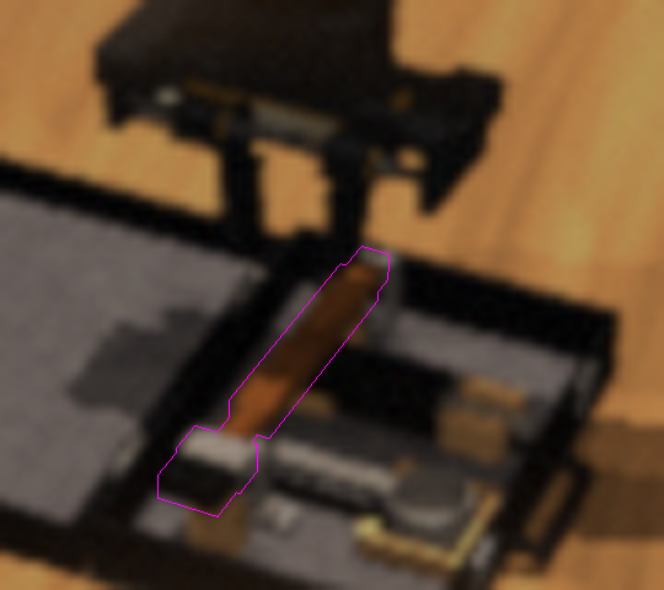

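View pics/g24t.png

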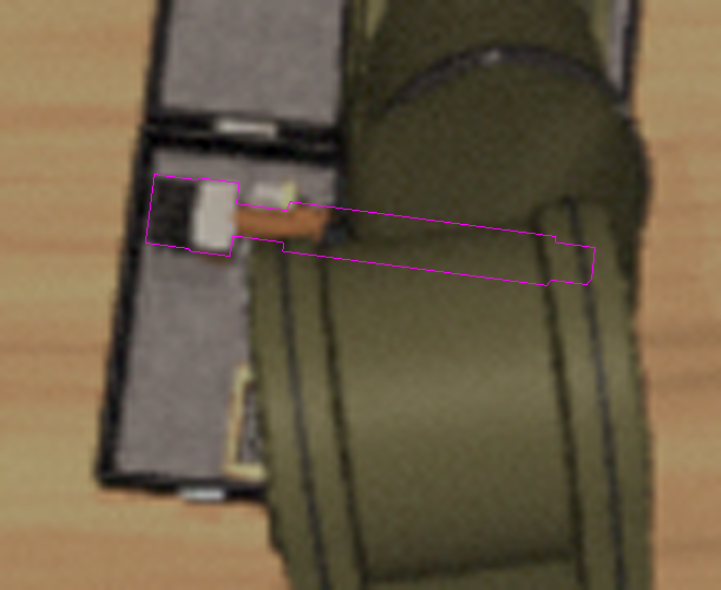

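>>> move_arm(
  turn=[
    [0,-0.008,0],
    [0,-0.008,0],
    [0,0,0],
    [0,0,0],
    [0,0,0],
    [0,0,0],
    [0,0,0],
    [0,0,0],
    [0,0,0],
    [0,0,0],
  ],
  dp=[
    [0,0,0],
    [0,0,0],
    [0.8,0.01,0.2],
    [0.9,0.01,0.2],
    [0.9,0.01,0.3],
    [0.9,0.01,0.3],
    [0,0,0.3],
    [0,0,0],
    [0,0,0],
    [0,0,0],
  ],
  jaw=[1,1,1,1,1,1,1,1,1,1],
  newtons=20,
)

```text
clock: 31.92
tool_pos: [0.6065, 0.1372, 0.0925]
eef_rot: [0.752, 0.659, -0.001, 0.0]
contact_force: [-0.1, 0.8, -0.1]
opening: 0.005
```

```bash
python3 -c "
from bc import *
cview('g25',6)
p=incase([XB,81,52]);print(p); to(p,-7.45)"
```

```text
[606.04123551 141.46674115  52.        ]
clock 32.02 tcp [606.9 137.5  93. ] psi -7.58 F [-0.1  0.5  0.7] open 0.002 q [-0.38  0.88  0.15  1.69 -0.21  0.58 -0.24]
 turn [-0.0001  0.0001 -0.0004] rows>=0.0  dp before turn [ 0.15 -0.05  1.64]  dp after turn [ 0.15 -0.05  1.64]
```

View pics/g25s.png

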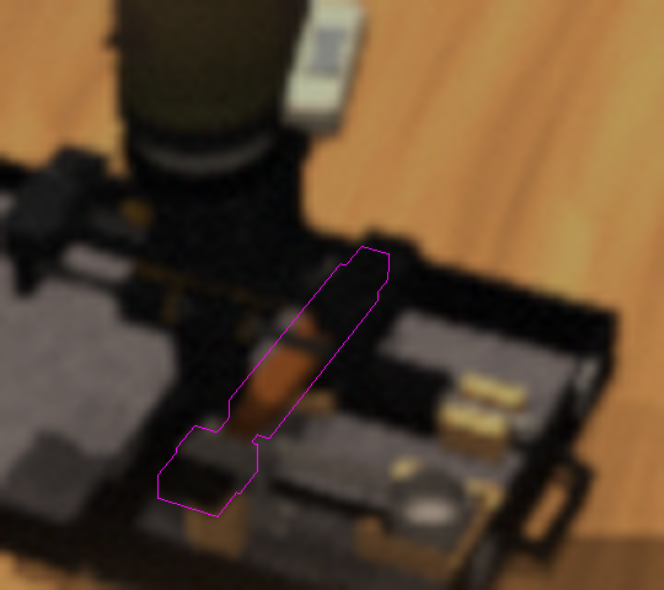

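>>> move_arm(
  turn=[
    [0,0,0],
    [0,0,0],
    [0,0,0],
    [0,0,0],
    [0,0,0],
    [0,0,0],
  ],
  dp=[
    [0.1,-0.02,0.3],
    [0.05,-0.02,0.3],
    [0,0,0.1],
    [0,0,0],
    [0,0,0],
    [0,0,0],
  ],
  jaw=[1,1,1,1,1,1],
)

```text
clock: 32.52
tool_pos: [0.6061, 0.1431, 0.0752]
eef_rot: [0.752, 0.66, -0.0, -0.0]
contact_force: [-0.7, 0.6, -0.0]
opening: 0.008
```

```bash
python3 -c "
from bc import *
p=incase([XB,81,52]);print(p); to(p,-7.45)"
```

```text
[606.04123551 141.46674115  52.        ]
clock 32.52 tcp [606.1 143.1  75.2] psi -7.46 F [-0.7  0.6 -0. ] open 0.008 q [-0.38  0.91  0.14  1.7  -0.22  0.55 -0.24]
 turn [-0.0001 -0.     -0.    ] rows>=0.0  dp before turn [-0.06  0.    0.93]  dp after turn [-0.06  0.    0.93]
```

>>> move_arm(
  turn=[
    [0,0,0],
    [0,0,0],
    [0,0,0],
    [0,0,0],
    [0,0,0],
    [0,0,0],
  ],
  dp=[
    [-0.05,0,0.15],
    [0,0,0.1],
    [0,0,0.1],
    [0,0,0.1],
    [0,0,0],
    [0,0,0],
  ],
  jaw=[1,1,1,1,1,1],
)

```text
clock: 33.02
tool_pos: [0.6062, 0.142, 0.0641]
eef_rot: [0.752, 0.66, 0.0, -0.0]
contact_force: [-1.2, -0.1, 3.6]
opening: 0.005
```

>>> move_arm(
  turn=[
    [0,0,0],
    [0,0,0],
    [0,0,0],
    [0,0,0],
    [0,0,0],
    [0,0,0],
  ],
  dp=[
    [0,0,0.1],
    [0,0,0.1],
    [0,0,0.1],
    [0,0,0.1],
    [0,0,0],
    [0,0,0],
  ],
  jaw=[1,1,1,1,1,1],
)

```text
clock: 33.52
tool_pos: [0.6053, 0.1417, 0.0533]
eef_rot: [0.752, 0.66, -0.001, -0.001]
contact_force: [0.2, 0.5, 0.5]
opening: 0.0
```

```bash
python3 -c "
from bc import *
cview('g26',0)
p=incase([XB,81,52]);print(p); to(p,-7.45)"
```

```text
[606.04123551 141.46674115  52.        ]
clock 33.62 tcp [605.6 141.7  53.6] psi -7.46 F [-0.6 -1.4  0.2] open 0.009 q [-0.38  0.94  0.13  1.7  -0.22  0.51 -0.23]
 turn [-0.0002  0.0001 -0.    ] rows>=0.0  dp before turn [-0.01  0.02  0.06]  dp after turn [-0.01  0.02  0.06]
```

View pics/g26s.png

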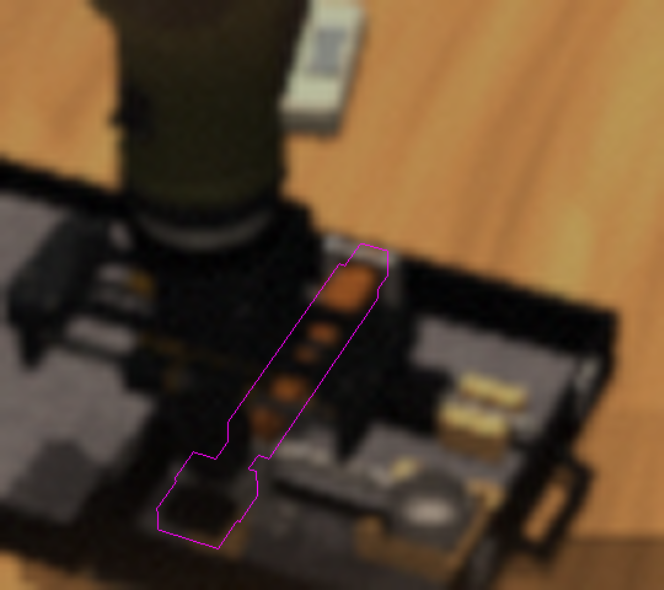

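>>> move_arm(
  turn=[
    [0,0,0],
    [0,0,0],
    [0,0,0],
    [0,0,0],
    [0,0,0],
  ],
  dp=[
    [0,0,0.06],
    [0,0,0.04],
    [0,0,0.04],
    [0,0,0],
    [0,0,0],
  ],
  jaw=[1,1,1,1,1],
)

```text
clock: 34.03
tool_pos: [0.606, 0.1418, 0.0524]
eef_rot: [0.752, 0.66, 0.0, -0.0]
contact_force: [-4.6, -1.2, 15.8]
opening: 0.007
```

```bash
python3 -c "
from bc import *
p=incase([XB,81,52]); to(p,-7.45)"
```

```text
clock 34.03 tcp [606.  141.8  52.4] psi -7.47 F [-4.6 -1.2 15.8] open 0.007 q [-0.38  0.94  0.13  1.7  -0.22  0.51 -0.23]
 turn [-0.0001 -0.0001 -0.0001] rows>=0.0  dp before turn [-0.01  0.01  0.02]  dp after turn [-0.01  0.01  0.02]
```

>>> move_arm(
  turn=[
    [0,0,0],
    [0,0,0],
    [0,0,0],
    [0,0,0],
    [0,0,0],
    [0,0,0],
    [0,0,0],
    [0,0,0],
    [0,0,0],
    [0,0,0],
  ],
  dp=[
    [0,0,-0.3],
    [0,0,-0.7],
    [0,0,-0.9],
    [0,0,-0.9],
    [0,0,-0.9],
    [0,0,-0.9],
    [0.9,0.3,0],
    [0.9,0.5,0],
    [0.9,0.5,0],
    [0.9,0.5,0],
  ],
  jaw=[1,1,1,1,1,1,1,1,1,1],
)

```text
clock: 34.87
tool_pos: [0.6627, 0.2263, 0.1657]
eef_rot: [0.752, 0.66, -0.0, -0.0]
contact_force: [0.6, 0.9, 0.5]
opening: 0.008
```

>>> move_arm(
  turn=[
    [0,0,0],
    [0,0,0],
    [0,0,0],
    [0,0,0],
    [0,0,0],
    [0,0,0],
    [0,0,0],
    [0,0,0],
    [0,0,0],
    [0,0,0],
  ],
  dp=[
    [0.9,-0.7,0],
    [0.9,-0.7,0],
    [0.9,-0.7,0],
    [0.9,-0.7,0],
    [0.9,-0.7,0],
    [0.9,-0.7,0],
    [0.5,-0.5,0],
    [0,0,0],
    [0,0,0],
    [0,0,0],
  ],
  jaw=[1,1,1,1,1,1,1,1,1,1],
)

```text
clock: 35.7
tool_pos: [0.5659, 0.385, 0.1655]
eef_rot: [0.752, 0.659, -0.0, 0.001]
contact_force: [-0.1, -1.0, -0.3]
opening: 0.007
```

```bash
python3 -c "
from bc import *
to([0,0,0],0)
cview('g27',0)
im,c=snap('top','g27T');ims,cs=snap('side','g27S');crop(im,200,140,300,230,7,'g27tt');crop(ims,200,150,290,230,8,'g27ss')"
```

```text
clock 35.70 tcp [565.9 385.  165.5] psi -7.55 F [-0.1 -1.  -0.3] open 0.007 q [-0.78  0.87  0.24  1.45 -0.24  0.86 -0.6 ]
 turn [ 0.      0.0002 -0.021 ] rows>=1.1  dp before turn [-18.23 -20.42   6.64]  dp after turn [-15.4  -22.64   6.62]
```

View pics/g27s.png

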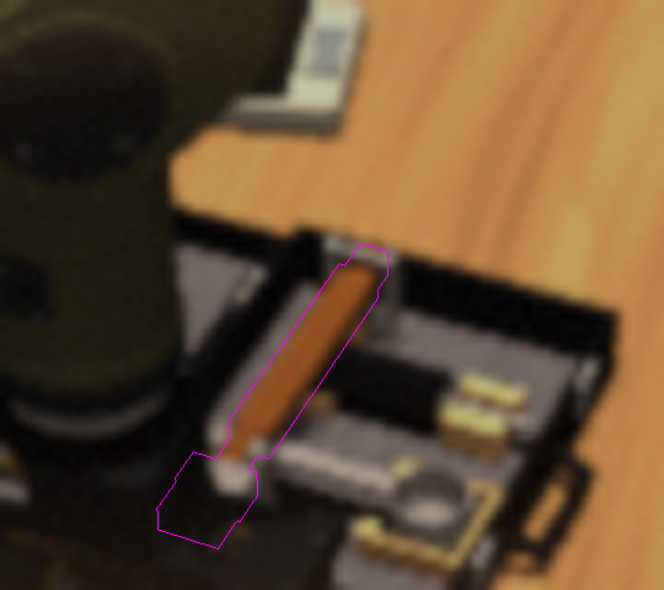

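View pics/g27t.png

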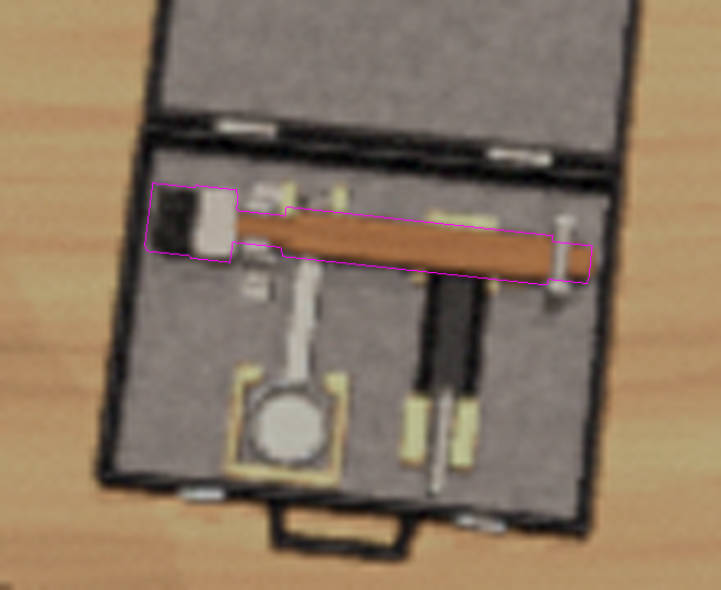

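View pics/g27ss.png

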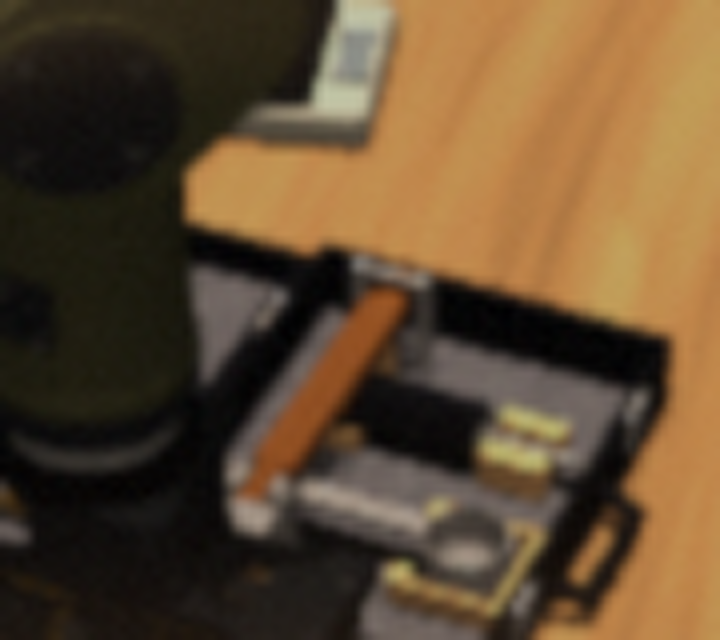

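View pics/g27S.png

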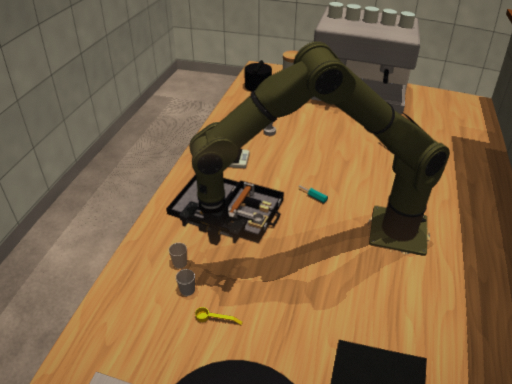

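>>> move_arm(
  turn=[
    [0,0,0],
    [0,0,0],
    [0,0,0],
    [0,0,0],
    [0,0,0],
    [0,0,0],
    [0,0,0],
    [0,0,0],
    [0,0,0],
    [0,0,0],
  ],
  dp=[
    [0.3,-0.9,-0.3],
    [0.3,-0.9,-0.3],
    [0.3,-0.9,0],
    [0.3,-0.9,0],
    [0.3,-0.9,0],
    [0.3,-0.9,0],
    [0.3,-0.9,0],
    [0,0,0],
    [0,0,0],
    [0,0,0],
  ],
  jaw=[1,1,1,1,1,1,1,1,1,1],
)

```text
clock: 36.73
tool_pos: [0.4171, 0.4583, 0.1808]
eef_rot: [0.752, 0.659, 0.0, 0.0]
contact_force: [0.6, -0.4, 0.1]
opening: 0.006
```

```bash
python3 -c "
from bc import *
cview('g28',0)
import pickle
im0,c0,ims0,cs0=pickle.load(open('s0.pkl','rb'))
im,c=snap('top','g28T')
d=cv2.absdiff(im,im0).max(2)
for n,(u,v) in dict(scale=(339,142),cupa=(160,145),cupb=(130,165),tamper=(418,168),yel=(108,205),turq=(302,255)).items(): print(n,d[v-14:v+14,u-14:u+14].mean().round(1))"
```

```text
scale 6.3
cupa 6.8
cupb 6.7
tamper 7.0
yel 88.5
turq 6.9
```

View pics/g28s.png

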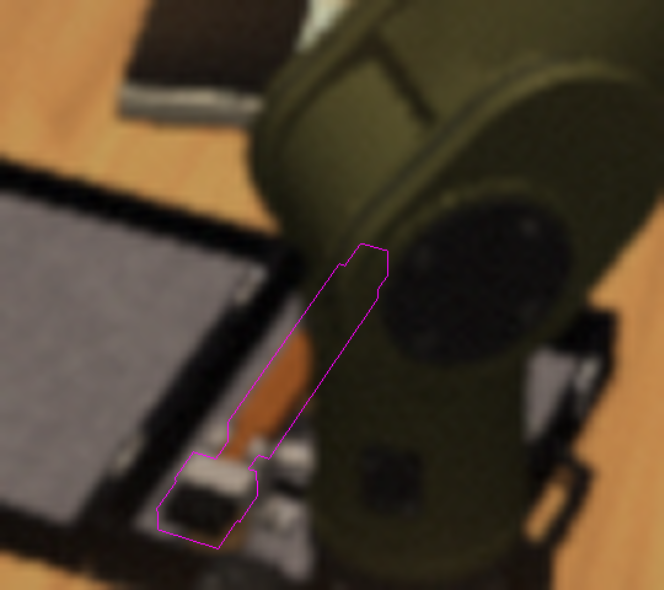

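View pics/g28T.png

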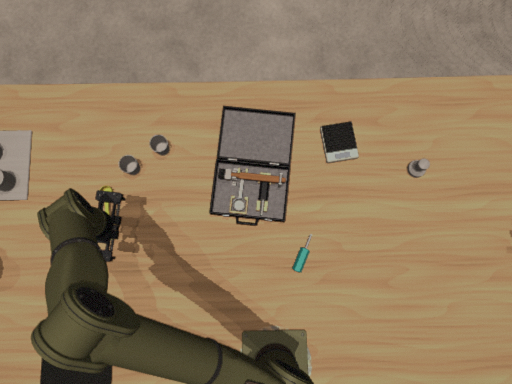

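```bash
python3 -c "
from plant import r
print(r.finish_job())"
```

```text
the job is handed in; nothing more can be done
None
```

The tool case is packed, and I handed the job in at about 37 s of the 72 s limit. The scoop went in first, then the screwdriver. The brush went on last: tilted 14° with its tail under the bar, lowered onto the clip, released, and pushed home on its ferrule with the shut fingers.

**Brush:** The push force dropped as the neck passed the clip. The ferrule then came to a firm stop 52.4 mm above the case's underside, against 52 expected, at about 16 N. The last top picture shows the tail under the bar. The outline of a fully home brush matched the pictures to within about 2 mm. The arm hid part of the case in every side view taken after the push.

**Scoop and screwdriver:** Both matched their predicted home outlines from above and from the side. That was checked before the brush covered them, and they looked unchanged in the last top picture.

**Left alone:** The scale, cups, tamper and turquoise driver match the first picture to within image noise. The yellow scoop failed that same check only because the arm was above it. It was untouched in the side view before that, and the gripper stayed at least 160 mm up.

No contact force reading in the pushes or placings went above about 17 N.

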